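Demagnetise a pattern weight on the crank machine

ROBOT

A 6-joint arm with a two-finger parallel gripper is mounted at the origin on the work surface; the furniture and walls round the work are solid. World frame = base frame: x ahead of the robot, y to its left, z up, the work surface at z = 0. Lengths are in mm, angles in rad, forces in N, time in s.
With the tool pointing down it reaches from about 350 to 775 mm from the base axis. Payload 5.5 kg.
Tool frame: the origin (TCP) lies on the centre line of the jaws, within the pads' length; the fingertips stand 25 mm ahead of it and the grasp point (between the pads) lies 6 mm ahead of it (r.nose_length is the z of the fingertips in the tool frame, in mm); z points along the fingers, y is the line along which they close (so a half turn about z gives the same grasp; the last joint's range is limited). The gripper opens to 85 mm and grips with 20 to 120 N. Pads are 22 mm wide; open, the fingers measure 114 mm over their backs; the gripper's body (76 mm by 85 mm) begins 54 mm behind the grasp point. The pads swing forward as they close: fully open they stand 13 mm farther back than shut.
Start: joints at [1.048, 0.313, 0.046, 1.304, 0, 1.431], TCP at [214.8, 533.414, 256.323] pointing down, gripper open.
Joint ranges: [-2.76, 2.76], [-0.86, 1.69], [-1.03, 1.26], [-2.2, 2.34], [-1.47, 1.5], [-3.14, 3.14]. Speed limits (rad/s): [2.57, 2.57, 3.14, 3.14, 3.14, 3.14].

INTERFACE

Orientations are given as a rotation vector (axis times angle).
In Python, from bench import r gives the robot as it stands. The module is installed in compiled form; this text tells all that it offers.
- The arm moves only by the tool step_arm, never from a script. Its argument "motion" is a list that holds one entry, the list of rows, each a list of 7 numbers: the shift along the tool's x, y, z in m, then the turn, a rotation vector about the tool's x, y, z in degrees, then the finger opening in m, from 0 to 0.0854. In form: [[[tx, ty, tz, rx, ry, rz, fingers], ...]]. A call has exactly 5 rows; each row shifts and turns the commanded pose from where the row before left it, along the tool's axes as they then stand; what a row does not reach is not made up. A row lasts 1/8 s, in which the tool goes at most 62.5 mm and 10.7 degrees, less where a joint would pass 70% of its speed; a pose out of reach is approached as far as the arm can. A call is refused whole if a number of a shift passes 0.0625 or a number of a turn 10.7, either way. A call with a gripper value outside its range is refused whole. The fingers move at their own pace and stop on an object; "newtons" is the grip in N (left out, the last holds). Time passes only in rows, so rows that do not move let the fingers close, or fill a call up. It gives the time, the measured TCP pose, the force, the opening and the grip force at its end, in the units of the state.
- r.get_state(): the state, without advancing time (a new reading comes with each control period).
- r.get_image(name): name is "scene" or "side" or "wrist"; returns the picture (420x560x3 uint8, red, green, blue); there is no depth.
- r.camera_info(name): a dict with "vfov" (degrees; the focal length in pixels is half the picture's height over the tangent of half this angle, whatever the lens; pixels are square), "cx", "cy" (the principal point, pixels), "k1" (the pictures are not rectified: a ray, as slopes to the right and down, at radius r is drawn at 1 + k1 r^2 times it, then the intrinsics apply), "rvec" (rotation vector, rad) and "tvec" (3), from world to camera coordinates, as OpenCV has them. Camera axes: x right, y down, z forward; pixel columns grow to the right and rows downward; lengths in mm; the calibration is good to about 2 mm. A picture is of the moment at which its call begins: read the wrist's pose just before it. camera_info takes no time and is no camera call; for the wrist camera it gives the pose at the moment of the call.
- r.sign_off(): hands the job in; it is judged then, once.
The state is a dict: "clock": time; "joint_pos": joint angles; "joint_vel": joint speeds; "tau": joint torques, N m; "ee_pos": TCP position; "eef_rot": TCP orientation; "force": force on the tool from outside, world axes, zero at the start; "torque": the same for the moment, N m; "grip_width": finger opening in mm; "gripper_force": force on a finger pad.
Only numpy, scipy, OpenCV 4.12 (cv2) and the standard library are available. Lean on these libraries where they do the work, as an engineer would, in place of code of your own. Each camera call takes 0.05 s, during which the arm holds its last target. There are 200 camera calls.

TASK

The steel pattern weight has become magnetic. Set it flat in the orange ring of the demagnetiser's carriage, then take the black crank knob and turn it clockwise (seen from above) until the carriage has travelled fully home against the far stop. Each turn has one heavy point: carry the crank through it at a steady, gentle pace, never letting it race ahead or spring back, feel your way round so that the machine is not wrenched about on its soft feet, leave the thread cone and glue pot where they stand, and let go at the end.

Things in the scene. Friction and masses are not known exactly. Their poses are not given: they have to be found in the camera images.
- weight: grey steel pattern weight, a cylinder 42 mm across and 30 mm high, 0.3 kg, standing loose on the table at the right; origin at the centre of its underside
- nest (a point): centre of the carriage's floor inside the orange locating ring (51 mm across inside, 58 mm outside, 8 mm high), 45 mm above the table. x points along the carriage's travel, away from the robot; z up. The crank stands to the right of the track (-y side). A red-nosed ram between them comes within a few mm of the seated weight and does not touch it
- knob_mid (a point): middle of the black upright crank knob, 23 mm across, 42 mm high, 114 mm above the table, 26 mm above the crank disc (148 mm across, upright axis). It spins freely on its pin: the hand need not turn, and the point's own axes mean nothing. It is clamped in the disc's slot 40 to 64 mm from the disc's axis, differently each time; neither that nor the axis is measured
- carriage (a joint): carriage travel in m along the nest's x: 0 near end, 0.080 at the far stop. Geared to the crank: 6.366 mm per rad clockwise, two turns in all. At 0, 0.040 and 0.080 the knob lies toward nest -x from the axis; clockwise it goes next to +y. A spring resists most a third into each turn (with friction 0.34 N m, up to 8.5 N at the knob) and drives the crank on at two thirds
- deck_mark (a point): point on the near left corner of the machine's deck, 30 mm above the table. The deck stands on soft rubber feet and shifts sideways by 1 mm for every 6 N of sideways push, the same in every direction; past 18 N or 3 mm it is being wrenched. Turning it well never needs more than 9 N
- foot_mark (a point): point fixed to the table where deck_mark lies when nothing pushes the machine; their horizontal distance is the deck's shift
- cone: light blue thread cone, 52 mm across, 105 mm high, loose bystander left of the machine; origin under its centre
- pot: grey glue pot with black cap, 71 mm across, 110 mm high, loose bystander left of the machine; origin under its centre

How it is judged:
By the outcome, as a careful person would: the job done as asked, in the order asked, and still so for the second after the job is handed in, with the robot touching nothing.
It also fails if it takes over 72 s, if anything falls off the work surface, if the arm or the gripper's body presses on something with over 40 N, if the wrist force passes 120 N, or if a joint passes its speed limit or range.

## Working session

There is one attempt and no reset: what is moved stays moved. The work goes in short steps, Python scripts to look and compute and a tool call to move; the robot and the scene stay as the last step left them, time stands still between calls to the robot, and variables do not carry over. Pictures are saved under pics/ and viewed, at most 10 in all, crops included, and the job is handed in when it is done.

Besides the shell and the picture viewer there is one more tool, called after "Emit:" as name(argument=value, ...), one argument or row to a line, values as JSON. step_arm: Moves the arm, as the interface text tells. Its arguments: {"type":"object","properties":{"motion":{"type":"array"},"newtons":{"type":"number"}},"required":["motion"]}

```bash
mkdir -p pics
cat > h.py <<'E'
import numpy as np, cv2
from scipy.spatial.transform import Rotation as R
from bench import r
def cam(n):
    c=r.camera_info(n); f=210/np.tan(np.radians(c["vfov"])/2)
    return c,f,R.from_rotvec(np.ravel(c["rvec"])).as_matrix(),np.ravel(c["tvec"]).astype(float)
def ray(n,u,v,C=None):
    c,f,M,t=C or cam(n)
    d=np.array([(u-c["cx"])/f,(v-c["cy"])/f]); s=d.copy()
    for _ in range(30): s=d/(1+c["k1"]*(s@s))
    return -M.T@t, M.T@np.array([s[0],s[1],1])
def onz(n,u,v,z,C=None):
    o,d=ray(n,u,v,C); return o+d*(z-o[2])/d[2]
def proj(n,p,C=None):
    c,f,M,t=C or cam(n); q=M@np.asarray(p,float)+t; s=q[:2]/q[2]; s=s*(1+c["k1"]*(s@s)); return s*f+[c["cx"],c["cy"]]
def two(n1,p1,n2,p2):
    o1,d1=ray(n1,*p1);o2,d2=ray(n2,*p2)
    s=np.linalg.lstsq(np.c_[d1,-d2],o2-o1,rcond=None)[0]
    a,b=o1+d1*s[0],o2+d2*s[1]; return (a+b)/2,np.linalg.norm(a-b)
def snap(n,name):
    im=r.get_image(n); cv2.imwrite(f"pics/{name}.png",im[:,:,::-1]); return im
E
python3 - <<'E'
from h import *
print(r.get_state(), r.nose_length)
a=snap("scene","scene0");b=snap("side","side0")
for n in("scene","side","wrist"):
    c,f,M,t=cam(n);print(n,f,c["k1"],-M.T@t,M[2])
E
```

```text
{'clock': 0.0, 'joint_pos': array([1.04840478e+00, 3.14019589e-01, 4.49811570e-02, 1.30362974e+00,
       4.41557648e-05, 1.43119202e+00]), 'joint_vel': array([-1.51602130e-03,  6.41876603e-04,  1.43130756e-03, -7.76996988e-04,
       -3.56175590e-05,  1.06327224e-03]), 'tau': array([-2.52822167e-03, -4.80629504e+01,  2.98533046e+01,  1.92662847e-02,
       -1.78931996e-04, -2.60402430e-06]), 'ee_pos': array([214.52731306, 532.97003861, 255.39882795]), 'eef_rot': array([-5.97492709e-01, -3.08358802e+00,  2.75757324e-03]), 'force': array([-0.26982244, -0.41367622, -0.07272183]), 'torque': array([0.02583353, 0.0212363 , 0.02876962]), 'gripper_force': 0.0, 'grip_width': 85.28426315620624} 25.0
scene 479.0910725470969 -0.05301952620154654 [  52.98363717 -475.17930546  944.38190904] [ 0.39511733  0.49751401 -0.77224485]
side 541.985743781896 -0.21081819892323433 [ 719.86064813 1215.61988281 1166.59344881] [-0.15732169 -0.71656422 -0.67954808]
wrist 331.30416248673646 -0.04198971716853173 [152.86588166 557.20917369 373.01792248] [ 0.24222981 -0.09829317 -0.965227  ]
```

View pics/scene0.png

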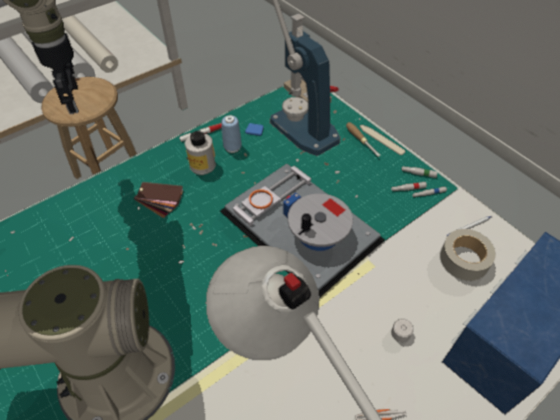

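View pics/side0.png

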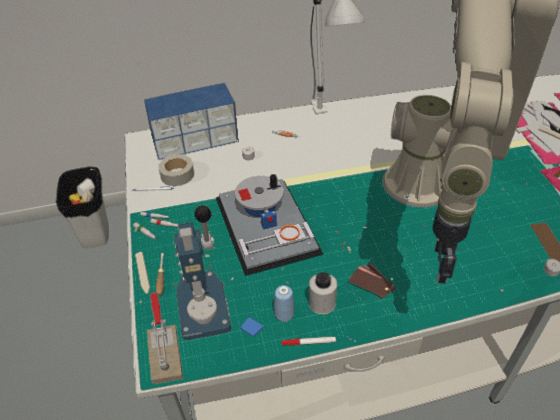

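The scene view shows the weight at (402,331), the orange ring at (261,200), the knob at (307,222) and the cone and pot at (232,133) and (201,153). The side view shows the weight at (248,153), the ring at (289,233) and the knob at (273,183). The lamp head overhangs the table at the near right.

Run:
```python
from h import *
a=cv2.imread("pics/scene0.png");b=cv2.imread("pics/side0.png")
def orange(im):
    h=cv2.cvtColor(im,cv2.COLOR_BGR2HSV); return cv2.inRange(h,(5,120,120),(20,255,255))
for n,im,bx in(("scene",a,(235,180,290,220)),("side",b,(265,215,315,250))):
    m=orange(im);k=np.zeros_like(m);k[bx[1]:bx[3],bx[0]:bx[2]]=m[bx[1]:bx[3],bx[0]:bx[2]]
    P=cv2.findNonZero(k);e=cv2.fitEllipse(cv2.convexHull(P));print(n,"ring",e,onz(n,*e[0],53)if n else 0)
print(two("scene",(307,217),"side",(273,178)), two("scene",(402.5,328),"side",(248,151)))
print("lamp",two("scene",(265,300),"side",(343,8)))
def crop(im,x,y,w,h,s): return cv2.resize(im[y:y+h,x:x+w],None,fx=s,fy=s,interpolation=cv2.INTER_CUBIC)
A=crop(a,215,160,180,140,2.2);B=crop(b,210,165,120,110,2.8)
C=crop(a,380,310,45,40,6);D=crop(b,225,135,45,40,6)
o=np.zeros((600,800,3),np.uint8)
for i,(x,y) in zip((A,B,C,D),((0,0),(400,0),(0,320),(400,320))): o[y:y+i.shape[0],x:x+i.shape[1]]=i[:600-y,:800-x]
cv2.imwrite("pics/c1.png",o)
```

```text
scene ring ((260.4584045410156, 198.66000366210938), (18.633533477783203, 22.55473518371582), 95.51176452636719) [475.32612389 157.30989561  53.        ]
side ring ((289.12054443359375, 232.185302734375), (15.85368824005127, 19.1479549407959), 90.64342498779297) [474.011728   162.80331629  53.        ]
(array([485.88896857,   1.30253836, 127.71374444]), np.float64(6.70910405084945)) (array([ 513.56811261, -285.53639343,   23.08165418]), np.float64(4.720013855777334))
lamp (array([ 185.38446896, -280.91402636,  512.24447406]), np.float64(6.0134797454772935))
```

View pics/c1.png

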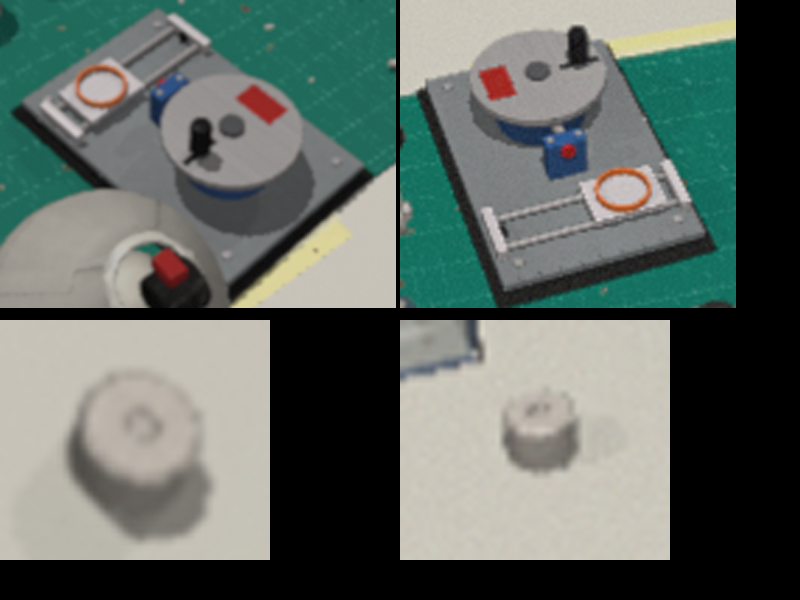

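The crop shows the knob top at scene (306,215.5) and side (273,176), the hub at scene (320.5,217) and side (259,190.5), and the weight's top dimple at scene (404,327.5) and side (248,150). The carriage is at its near end.

Run:
```python
from h import *
for nm,p,q,z in(("knobtop",(306.4,215),(273.2,176.1),135),("hub",(320.5,216.5),(259.3,190.4),90),("weighttop",(403.8,327.5),(248.3,149.7),30),("ring",(260.46,198.66),(289.12,232.19),51),
 ("near end",(215+62/2.2,160+120/2.2),(210+275/2.8,165+185/2.8),60),("far end",(215+188/2.2,160+30/2.2),(210+95/2.8,165+230/2.8),60),
 ("bolt1",(215+226/2.2,160+255/2.2),(210+200/2.8,165+40/2.8),30),("boltFL",(215+156/2.2,160+20/2.2),(210+118/2.8,165+262/2.8),30),("boltNL",(215+43/2.2,160+104/2.2),(210+277/2.8,165+218/2.8),30),("boltFR",(215+338/2.2,160+161/2.2),(210+47/2.8,165+87/2.8),30),("cone",(231,120),(284,290),105),("pot",(198,137),(322,279),110)):
    print(nm,onz("scene",*p,z).round(),onz("side",*q,z).round(),two("scene",p,"side",q)[0].round(1))
s=r.get_state();M=R.from_rotvec(s["eef_rot"]).as_matrix();print(M.round(3))
```

```text
knobtop [488.   1. 135.] [482.   4. 135.] [484.8   1.9 135.2]
hub [535.   5.  90.] [527.   5.  90.] [530.2   4.8  91.6]
weighttop [ 515. -289.   30.] [ 511. -282.   30.] [ 512.9 -287.1   28. ]
ring [476. 159.  51.] [474. 161.  51.] [474.9 159.5  50.5]
near end [411. 137.  60.] [422. 179.  60.] [417.9 154.9  35.9]
far end [601. 158.  60.] [611. 194.  60.] [611.3 173.4  39.4]
bolt1 [455. -85.  30.] [436. -97.  30.] [443.7 -88.2  41.2]
boltFL [600. 216.  30.] [594. 215.  30.] [596.  215.   31.8]
boltNL [419. 190.  30.] [424. 197.  30.] [422.  193.   25.3]
boltFR [626. -70.  30.] [621. -62.  30.] [623.9 -67.5  27.5]
cone [550. 392. 105.] [545. 402. 105.] [548.5 397.  100.9]
pot [443. 383. 110.] [446. 396. 110.] [445.4 390.2 103.1]
[[-0.928  0.374 -0.001]
 [ 0.374  0.928 -0.001]
 [ 0.    -0.002 -1.   ]]
```

```bash
cat >> h.py <<'E'
def plan(wps,start=None,step=0.045):
    """wps: (x,y,z mm, yaw of tool y deg, rows); prints rows in tool axes"""
    s=r.get_state();M=R.from_rotvec(s["eef_rot"]).as_matrix()
    p,yaw=(s["ee_pos"],np.degrees(np.arctan2(M[1,1],M[0,1]))) if start is None else start
    print("at",np.round(p,1),round(yaw,1),"F",s["force"].round(1),"grip",round(s["grip_width"],1),"t",s["clock"]);out=[]
    for x,y,z,w,n in wps:
        d=(np.array([x,y,z])-p)/n;dw=(w-yaw)/n
        for _ in range(n):
            a=np.radians(yaw);ty=np.array([np.cos(a),np.sin(a),0]);tx=np.array([-ty[1],ty[0],0])
            tx=-tx if M[:,0]@np.array([-M[1,1],M[0,1],0])<0 else tx
            out.append([round(d@tx/1000,4),round(d@ty/1000,4),round(-d[2]/1000,4),round(-dw,1)]);yaw+=dw
        p=np.array([x,y,z],float)
    for i in range(0,len(out),5): print(out[i:i+5])
E
python3 - <<'E'
from h import *
plan([(430,150,240,7,10),(480,-250,190,7,10)])
E
```

```text
at [214.6 533.  255.5] 68.1 F [0.9 0.5 0.3] grip 85.4 t 0.1
[[np.float64(-0.0343), np.float64(-0.0275), np.float64(0.0016), np.float64(6.1)], [np.float64(-0.037), np.float64(-0.0237), np.float64(0.0016), np.float64(6.1)], [np.float64(-0.0393), np.float64(-0.0196), np.float64(0.0016), np.float64(6.1)], [np.float64(-0.0412), np.float64(-0.0153), np.float64(0.0016), np.float64(6.1)], [np.float64(-0.0426), np.float64(-0.0108), np.float64(0.0016), np.float64(6.1)]]
[[np.float64(-0.0435), np.float64(-0.0063), np.float64(0.0016), np.float64(6.1)], [np.float64(-0.0439), np.float64(-0.0016), np.float64(0.0016), np.float64(6.1)], [np.float64(-0.0438), np.float64(0.0031), np.float64(0.0016), np.float64(6.1)], [np.float64(-0.0433), np.float64(0.0077), np.float64(0.0016), np.float64(6.1)], [np.float64(-0.0422), np.float64(0.0123), np.float64(0.0016), np.float64(6.1)]]
[[np.float64(-0.0403), np.float64(0.0001), np.float64(0.005), np.float64(-0.0)], [np.float64(-0.0403), np.float64(0.0001), np.float64(0.005), np.float64(-0.0)], [np.float64(-0.0403), np.float64(0.0001), np.float64(0.005), np.float64(-0.0)], [np.float64(-0.0403), np.float64(0.0001), np.float64(0.005), np.float64(-0.0)], [np.float64(-0.0403), np.float64(0.0001), np.float64(0.005), np.float64(-0.0)]]
[[np.float64(-0.0403), np.float64(0.0001), np.float64(0.005), np.float64(-0.0)], [np.float64(-0.0403), np.float64(0.0001), np.float64(0.005), np.float64(-0.0)], [np.float64(-0.0403), np.float64(0.0001), np.float64(0.005), np.float64(-0.0)], [np.float64(-0.0403), np.float64(0.0001), np.float64(0.005), np.float64(-0.0)], [np.float64(-0.0403), np.float64(0.0001), np.float64(0.005), np.float64(-0.0)]]
```

Emit:
step_arm(
  motion=[
    [[-0.0343,-0.0275,0.0016,0,0,6.1,0.085],[-0.037,-0.0237,0.0016,0,0,6.1,0.085],[-0.0393,-0.0196,0.0016,0,0,6.1,0.085],[-0.0412,-0.0153,0.0016,0,0,6.1,0.085],[-0.0426,-0.0108,0.0016,0,0,6.1,0.085]],
  ],
)

```text
clock: 0.72
ee_pos: [322.9, 340.6, 248.0]
eef_rot: [-1.392, -2.816, 0.001]
force: [0.0, 0.8, 0.5]
grip_width: 85.3
gripper_force: 0.0
```

Emit:
step_arm(
  motion=[
    [[-0.0435,-0.0063,0.0016,0,0,6.1,0.085],[-0.0439,-0.0016,0.0016,0,0,6.1,0.085],[-0.0438,0.0031,0.0016,0,0,6.1,0.085],[-0.0433,0.0077,0.0016,0,0,6.1,0.085],[-0.0422,0.0123,0.0016,0,0,6.1,0.085]],
  ],
)

```text
clock: 1.35
ee_pos: [430.7, 149.1, 240.0]
eef_rot: [-2.084, -2.35, 0.0]
force: [0.2, -0.4, -0.3]
grip_width: 84.8
gripper_force: 0.0
```

Run:
```python
from h import *
plan([(480,-250,190,7,10)]); snap("wrist","w1")
```

```text
at [430.7 149.1 240. ] 6.9 F [ 0.2 -0.4 -0.3] grip 84.8 t 1.35
[[np.float64(-0.0402), np.float64(0.0001), np.float64(0.005), np.float64(-0.0)], [np.float64(-0.0402), np.float64(0.0001), np.float64(0.005), np.float64(-0.0)], [np.float64(-0.0402), np.float64(0.0001), np.float64(0.005), np.float64(-0.0)], [np.float64(-0.0402), np.float64(0.0001), np.float64(0.005), np.float64(-0.0)], [np.float64(-0.0402), np.float64(0.0001), np.float64(0.005), np.float64(-0.0)]]
[[np.float64(-0.0402), np.float64(0.0001), np.float64(0.005), np.float64(-0.0)], [np.float64(-0.0402), np.float64(0.0001), np.float64(0.005), np.float64(-0.0)], [np.float64(-0.0402), np.float64(0.0001), np.float64(0.005), np.float64(-0.0)], [np.float64(-0.0402), np.float64(0.0001), np.float64(0.005), np.float64(-0.0)], [np.float64(-0.0402), np.float64(0.0), np.float64(0.005), np.float64(-0.0)]]
```

View pics/w1.png

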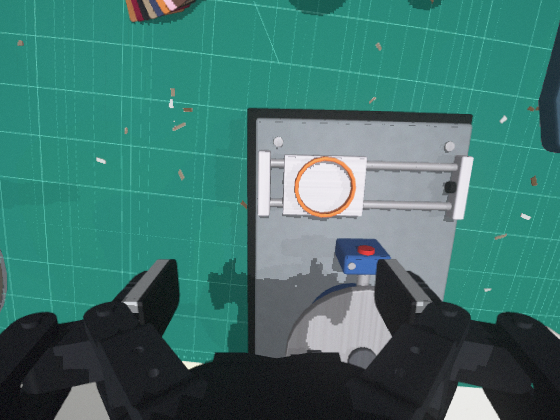

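The wrist view shows the ring at (325,186), the rails at rows ~163–206 and the ram nose at (366,250).

```bash
cat >> h.py <<'E'
def ring(n,im,bx,z=53,C=None):
    h=cv2.cvtColor(im,cv2.COLOR_RGB2HSV);m=cv2.inRange(h,(5,120,120),(20,255,255));k=np.zeros_like(m)
    k[bx[1]:bx[3],bx[0]:bx[2]]=m[bx[1]:bx[3],bx[0]:bx[2]]
    P=cv2.convexHull(cv2.findNonZero(k));e=cv2.fitEllipse(P)
    W=np.array([onz(n,*p[0],z,C)[:2] for p in P],np.float32);return e,cv2.minEnclosingCircle(W)
E
python3 - <<'E'
from h import *
im=cv2.imread("pics/w1.png")[:,:,::-1].copy()
print(ring("wrist",im,(270,140,380,230)))
for a,b,z in(((272,162.5),(457,168),55),((272,203),(457,208),55),((278,142),(450,147),30),((257,119),(470,124),30)):
    A,B=onz("wrist",*a,z),onz("wrist",*b,z);print(A.round(1),B.round(1),np.degrees(np.arctan2(*(B-A)[1::-1])))
print("hub?",onz("wrist",362,357,90))
E
```

```text
(((324.634521484375, 186.62704467773438), (59.436439514160156, 61.00939178466797), 57.02105712890625), ((477.0697326660156, 154.97727966308594), 28.827314376831055))
[425.9 172.8  55. ] [596.7 187.6  55. ] 4.938020323312529
[430.  135.1  55. ] [606.5 150.1  55. ] 4.863257206475299
[429.6 190.1  30. ] [598.7 205.2  30. ] 5.086556974675788
[407.2 209.4  30. ] [613.2 229.3  30. ] 5.517066991606286
hub? [532.26381265   1.51008342  90.        ]
```

Emit:
step_arm(
  motion=[
    [[-0.04,0,0.005,0,0,0,0.085],[-0.04,0,0.005,0,0,0,0.085],[-0.04,0,0.005,0,0,0,0.085],[-0.04,0,0.005,0,0,0,0.085],[-0.04,0,0.005,0,0,0,0.085]],
  ],
)

```text
clock: 2.02
ee_pos: [454.7, -49.1, 214.9]
eef_rot: [-2.079, -2.354, 0.0]
force: [0.7, 0.5, -0.5]
grip_width: 84.8
gripper_force: 0.0
```

Emit:
step_arm(
  motion=[
    [[-0.04,0,0.005,0,0,0,0.085],[-0.04,0,0.005,0,0,0,0.085],[-0.04,0,0.005,0,0,0,0.085],[-0.04,0,0.005,0,0,0,0.085],[-0.04,0,0.005,0,0,0,0.085]],
  ],
)

```text
clock: 2.65
ee_pos: [479.4, -247.5, 189.7]
eef_rot: [-2.079, -2.354, -0.0]
force: [0.3, -0.1, -0.7]
grip_width: 84.7
gripper_force: 0.0
```

Run:
```python
from h import *
plan([]); snap("wrist","w2"); print(proj("wrist",(513,-287,30)))
```

```text
at [ 479.4 -247.5  189.7] 7.1 F [ 0.3 -0.1 -0.7] grip 84.7 t 2.65
[308.79488151 241.11304655]
```

View pics/w2.png

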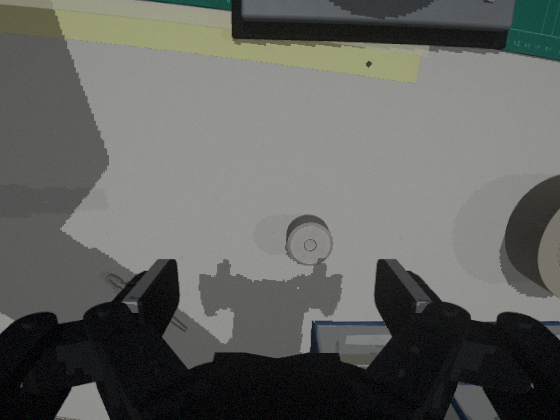

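The weight's top is at (309,244) in the wrist view, and the blue cabinet edge is near (312,322).

Run:
```python
from h import *
im=cv2.imread("pics/w2.png",0)
c=cv2.HoughCircles(cv2.medianBlur(im[205:275,275:345],3),cv2.HOUGH_GRADIENT,1,50,param1=80,param2=12,minRadius=18,maxRadius=27)
print(c)
if c is not None:
    u,v,q=c[0][0];print(onz("wrist",u+275,v+205,30),q)
print("dimple",onz("wrist",310,244.5,30))
for z in(0,60,100,130): print(z,"cab wrist corner",onz("wrist",312,322,z).round(),"side",onz("side",235,103,z).round(),onz("side",238,142,z).round(),)
plan([(513,-288,60,5,5)])
```

```text
[[[31.5 34.5 25.2]]]
[ 510.75413537 -285.73499647   30.        ] 25.2
dimple [ 514.53787361 -290.05129191   30.        ]
0 cab wrist corner [ 534. -388.    0.] side [ 500. -642.    0.] [ 533. -377.    0.]
60 cab wrist corner [ 522. -349.   60.] side [ 511. -546.   60.] [ 542. -295.   60.]
100 cab wrist corner [ 514. -322.  100.] side [ 519. -483.  100.] [ 549. -240.  100.]
130 cab wrist corner [ 508. -303.  130.] side [ 524. -435.  130.] [ 554. -199.  130.]
at [ 480.3 -252.1  189. ] 6.9 F [ 2.6 -4.9 -0.9] grip 85.4 t 2.7
[[np.float64(-0.0079), np.float64(0.0056), np.float64(0.0258), np.float64(0.4)], [np.float64(-0.0079), np.float64(0.0057), np.float64(0.0258), np.float64(0.4)], [np.float64(-0.0078), np.float64(0.0057), np.float64(0.0258), np.float64(0.4)], [np.float64(-0.0078), np.float64(0.0058), np.float64(0.0258), np.float64(0.4)], [np.float64(-0.0078), np.float64(0.0058), np.float64(0.0258), np.float64(0.4)]]
```

Emit:
step_arm(
  motion=[
    [[-0.0075,0.0059,0.0228,0,0,0.4,0.085],[-0.0075,0.0059,0.0228,0,0,0.4,0.085],[-0.0075,0.0058,0.0228,0,0,0.4,0.085],[-0.0075,0.0058,0.0228,0,0,0.4,0.085],[-0.0075,0.0058,0.0228,0,0,0.4,0.085]],
  ],
)

```text
clock: 3.32
ee_pos: [512.7, -280.2, 75.1]
eef_rot: [-2.12, -2.317, -0.0]
force: [0.6, -0.3, -0.6]
grip_width: 85.3
gripper_force: 0.0
```

Emit:
step_arm(
  motion=[
    [[0,0,0.012,0,0,0,0.085],[0,0,0.012,0,0,0,0.085],[0,0,0.012,0,0,0,0.085],[0,0,0,0,0,0,0.085],[0,0,0,0,0,0,0.085]],
  ],
)

```text
clock: 3.95
ee_pos: [512.9, -280.7, 40.8]
eef_rot: [2.121, 2.317, 0.0]
force: [-0.1, -1.0, 0.1]
grip_width: 85.0
gripper_force: 0.0
```

Run:
```python
from h import *
plan([(513.5,-286,34,5,1)]); im=snap("wrist","w3"); print(proj("wrist",(513.5,-286,30))); cv2.imwrite("pics/c3.png",im[150:420,100:460,::-1])
```

```text
at [ 512.9 -280.7   40.8] 5.1 F [-0.1 -1.   0.1] grip 85.0 t 3.95
[[np.float64(-0.0054), np.float64(0.0001), np.float64(0.0068), np.float64(0.1)]]
[277.93039585 290.14501924]
```

View pics/c3.png

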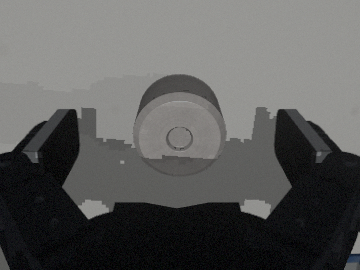

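The crop shows the weight's dimple at full-frame (279,288), centred between the pads. The weight is at about (514,-285).

Emit:
step_arm(
  motion=[
    [[-0.0022,0.0003,0.0035,0,0,0,0.085],[-0.0022,0.0003,0.0035,0,0,0,0.085],[0,0,0,0,0,0,0.085],[0,0,0,0,0,0,0.03],[0,0,0,0,0,0,0.03]],
  ],
  newtons=50,
)

```text
clock: 4.62
ee_pos: [513.7, -284.9, 33.3]
eef_rot: [-2.121, -2.317, -0.0]
force: [-0.1, 0.1, 0.0]
grip_width: 51.4
gripper_force: 0.0
```

Emit:
step_arm(
  motion=[
    [[0,0,0,0,0,0,0.03],[0,0,0,0,0,0,0.03],[0,0,0,0,0,0,0.03],[0,0,0,0,0,0,0.03],[0,0,0,0,0,0,0.03]],
  ],
)

```text
clock: 5.25
ee_pos: [514.1, -285.0, 33.7]
eef_rot: [2.12, 2.317, 0.001]
force: [0.3, 1.7, 5.2]
grip_width: 40.0
gripper_force: 51.0
```

Emit:
step_arm(
  motion=[
    [[0,0,-0.01,0,0,0,0.03],[0,0,-0.035,0,0,0,0.03],[0,0,-0.042,0,0,0,0.03],[0,0,-0.042,0,0,0,0.03],[0,0,-0.042,0,0,0,0.03]],
  ],
)

```text
clock: 5.88
ee_pos: [512.8, -284.5, 205.0]
eef_rot: [-2.12, -2.316, 0.001]
force: [1.6, -0.0, -3.6]
grip_width: 40.2
gripper_force: 51.2
```

Run:
```python
from h import *
plan([(475,158,205,5,11)])
```

```text
at [ 512.8 -284.5  205. ] 5.1 F [ 1.6 -0.  -3.6] grip 40.2 t 5.875
[[np.float64(0.0404), np.float64(0.0001), np.float64(-0.0), np.float64(0.0)], [np.float64(0.0404), np.float64(0.0001), np.float64(-0.0), np.float64(0.0)], [np.float64(0.0404), np.float64(0.0001), np.float64(-0.0), np.float64(0.0)], [np.float64(0.0404), np.float64(0.0001), np.float64(-0.0), np.float64(0.0)], [np.float64(0.0404), np.float64(0.0001), np.float64(-0.0), np.float64(0.0)]]
[[np.float64(0.0404), np.float64(0.0001), np.float64(-0.0), np.float64(0.0)], [np.float64(0.0404), np.float64(0.0001), np.float64(-0.0), np.float64(0.0)], [np.float64(0.0404), np.float64(0.0001), np.float64(-0.0), np.float64(0.0)], [np.float64(0.0404), np.float64(0.0001), np.float64(-0.0), np.float64(0.0)], [np.float64(0.0404), np.float64(0.0001), np.float64(-0.0), np.float64(0.0)]]
[[np.float64(0.0404), np.float64(0.0001), np.float64(-0.0), np.float64(0.0)]]
```

Emit:
step_arm(
  motion=[
    [[0.02,0,0,0,0,0,0.03],[0.04,0,0,0,0,0,0.03],[0.04,0,0,0,0,0,0.03],[0.04,0,0,0,0,0,0.03],[0.04,0,0,0,0,0,0.03]],
  ],
)

```text
clock: 6.5
ee_pos: [495.7, -103.1, 202.1]
eef_rot: [-2.118, -2.315, 0.002]
force: [0.3, -0.4, -2.1]
grip_width: 40.2
gripper_force: 51.4
```

Emit:
step_arm(
  motion=[
    [[0.012,0,0,0,0,0,0.03],[0,0,0,0,0,0,0.03],[0,0,0,0,0,0,0.03],[0,0,0,0,0,0,0.03],[0,0,0,0,0,0,0.03]],
  ],
)

```text
clock: 7.12
ee_pos: [496.8, -94.5, 204.2]
eef_rot: [-2.123, -2.316, 0.0]
force: [0.4, -0.6, -3.2]
grip_width: 40.4
gripper_force: 51.4
```

Run:
```python
from h import *
plan([]);C=cam("wrist"); im=snap("wrist","w4")
print(C[3]-cam("wrist")[3])
np.save("w4.npy",np.array([C],dtype=object),allow_pickle=True)
e,c=ring("wrist",im,(0,0,560,420),53,C);print(e,c)
```

```text
at [496.8 -94.5 204.2] 5.0 F [ 0.4 -0.6 -3.2] grip 40.4 t 7.125
[-0.02488223 -0.03194576 -0.03224688]
((130.519287109375, 404.6777038574219), (11.911759376525879, 19.375516891479492), 115.58108520507812) ((365.3570556640625, -320.08355712890625), 8.691871643066406)
```

View pics/w4.png

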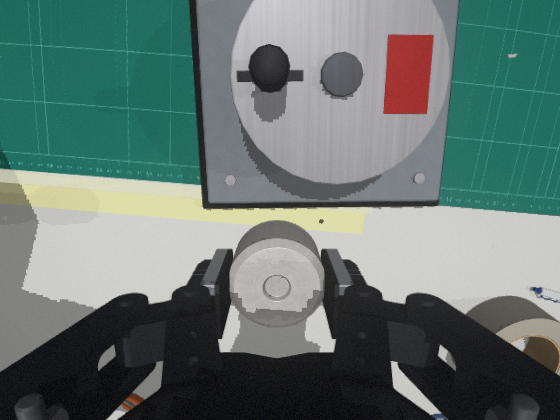

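The wrist view shows the knob top at (270,66), the hub at (342,74), and the weight square in the pads at (277,287).

Run:
```python
from h import *
C=tuple(np.load("w4.npy",allow_pickle=True)[0])
im=cv2.imread("pics/w4.png",0)
m=(im<45).astype(np.uint8)*255;k=np.zeros_like(m);k[35:95,246:294]=m[35:95,246:294]
k=cv2.morphologyEx(k,cv2.MORPH_OPEN,np.ones((17,17),np.uint8));(u,v),q=cv2.minEnclosingCircle(cv2.findNonZero(k));print(u,v,q)
for p,z in(((270,65),135),((u,v),135),((269,76),90),((342,74),92),((342,74),88)):print(p,z,onz("wrist",*p,z,C).round(1))
c,rd=None,None
```

```text
Traceback (most recent call last):
cv2.error: OpenCV(4.12.0) /io/opencv/modules/imgproc/src/shapedescr.cpp:201: error: (-215:Assertion failed) count >= 0 && (depth == CV_32F || depth == CV_32S) in function 'minEnclosingCircle'
```

Emit:
step_arm(
  motion=[
    [[0.02,0,0,0,0,0,0.03],[0.04,0,0,0,0,0,0.03],[0.04,0,0,0,0,0,0.03],[0.04,0,0,0,0,0,0.03],[0.02,0,0,0,0,0,0.03]],
  ],
)

```text
clock: 7.8
ee_pos: [481.6, 68.4, 204.4]
eef_rot: [-2.118, -2.319, -0.001]
force: [0.2, -1.1, -3.4]
grip_width: 39.9
gripper_force: 51.4
```

Emit:
step_arm(
  motion=[
    [[0.002,0,0,0,0,0,0.03],[0,0,0,0,0,0,0.03],[0,0,0,0,0,0,0.03],[0,0,0,0,0,0,0.03],[0,0,0,0,0,0,0.03]],
  ],
)

```text
clock: 8.43
ee_pos: [482.5, 67.2, 204.3]
eef_rot: [-2.122, -2.316, -0.0]
force: [0.7, -0.0, -2.9]
grip_width: 40.2
gripper_force: 51.4
```

Run:
```python
from h import *
C=cam("wrist"); im=snap("wrist","w5")
e,c=ring("wrist",im,(200,20,400,250),53,C);print(e,c)
plan([(c[0][0],c[0][1],150,5,5)])
```

```text
((277.3858947753906, 84.0267105102539), (73.38080596923828, 78.16558074951172), 0.3443690538406372) ((475.0423278808594, 158.91510009765625), 28.60965919494629)
at [482.5  67.3 204.3] 5.0 F [ 0.6  0.1 -4.2] grip 40.0 t 8.475
[[np.float64(0.0184), np.float64(0.0001), np.float64(0.0109), np.float64(0.0)], [np.float64(0.0184), np.float64(0.0001), np.float64(0.0109), np.float64(0.0)], [np.float64(0.0184), np.float64(0.0001), np.float64(0.0109), np.float64(0.0)], [np.float64(0.0184), np.float64(0.0001), np.float64(0.0109), np.float64(0.0)], [np.float64(0.0184), np.float64(0.0001), np.float64(0.0109), np.float64(0.0)]]
```

Emit:
step_arm(
  motion=[
    [[0.018,0,0.0165,0,0,0,0.03],[0.018,0,0.0165,0,0,0,0.03],[0.018,0,0.0165,0,0,0,0.03],[0.018,0,0.0165,0,0,0,0.03],[0.02,0,0.0165,0,0,0,0.03]],
  ],
)

```text
clock: 9.1
ee_pos: [474.4, 159.7, 121.3]
eef_rot: [2.122, 2.317, 0.0]
force: [-0.1, -0.1, -2.4]
grip_width: 39.9
gripper_force: 51.4
```

Run:
```python
from h import *
C=tuple(np.load("w4.npy",allow_pickle=True)[0])
im=cv2.imread("pics/w4.png",0)
for p,z in(((270,65),135),((269,68),114),((342,74),92),((342,74),88),((277,287),200.3)):print(p,z,onz("wrist",*p,z,C).round(1))
plan([(475,159,100,5,3)])
```

```text
(270, 65) 135 [484.7  -1.4 135. ]
(269, 68) 114 [4.836e+02 1.000e-01 1.140e+02]
(342, 74) 92 [530.6   3.9  92. ]
(342, 74) 88 [531.3   4.5  88. ]
(277, 287) 200.3 [496.3 -94.4 200.3]
at [474.4 159.7 121.3] 5.0 F [-0.1 -0.1 -2.4] grip 39.9 t 9.1
[[np.float64(-0.0003), np.float64(0.0002), np.float64(0.0071), np.float64(0.0)], [np.float64(-0.0003), np.float64(0.0002), np.float64(0.0071), np.float64(0.0)], [np.float64(-0.0003), np.float64(0.0002), np.float64(0.0071), np.float64(0.0)]]
```

Emit:
step_arm(
  motion=[
    [[-0.0007,0.0005,0.01,0,0,0,0.03],[0,0,0.012,0,0,0,0.03],[0,0,0.01,0,0,0,0.03],[0,0,0.006,0,0,0,0.03],[0,0,0,0,0,0,0.03]],
  ],
)

```text
clock: 9.72
ee_pos: [474.6, 158.3, 83.4]
eef_rot: [-2.121, -2.316, 0.001]
force: [-0.3, -0.4, -3.1]
grip_width: 40.7
gripper_force: 51.4
```

Emit:
step_arm(
  motion=[
    [[0,0,0.0015,0,0,0,0.03],[0,0,0.0015,0,0,0,0.03],[0,0,0.0005,0,0,0,0.03],[0,0,0,0,0,0,0.03],[0,0,0,0,0,0,0.03]],
  ],
)

```text
clock: 10.35
ee_pos: [475.6, 158.8, 81.6]
eef_rot: [2.12, 2.317, 0.003]
force: [-0.9, 0.2, 5.8]
grip_width: 40.4
gripper_force: 52.0
```

Emit:
step_arm(
  motion=[
    [[0,0,0,0,0,0,0.046],[0,0,0,0,0,0,0.05],[0,0,0,0,0,0,0.055],[0,0,0,0,0,0,0.06],[0,0,0,0,0,0,0.06]],
  ],
)

```text
clock: 10.98
ee_pos: [474.9, 158.7, 80.2]
eef_rot: [-2.121, -2.317, -0.0]
force: [0.6, -0.0, -0.8]
grip_width: 60.1
gripper_force: 0.0
```

Emit:
step_arm(
  motion=[
    [[0,0,-0.005,0,0,0,0.06],[0,0,-0.01,0,0,0,0.06],[0,0,-0.02,0,0,0,0.06],[0,0,-0.03,0,0,0,0.06],[-0.02,0,-0.035,0,0,0,0.06]],
  ],
)

```text
clock: 11.6
ee_pos: [476.3, 139.3, 181.7]
eef_rot: [-2.119, -2.319, -0.0]
force: [-0.6, 0.6, 0.4]
grip_width: 59.6
gripper_force: 0.0
```

Emit:
step_arm(
  motion=[
    [[-0.03,0,-0.02,0,0,0,0.06],[-0.03,0,0,0,0,0,0.06],[-0.01,0,0,0,0,0,0.06],[0,0,0,0,0,0,0.06],[0,0,0,0,0,0,0.06]],
  ],
)

```text
clock: 12.22
ee_pos: [482.5, 69.7, 200.1]
eef_rot: [-2.12, -2.318, 0.0]
force: [0.4, 0.3, -1.5]
grip_width: 60.3
gripper_force: 0.0
```

Run:
```python
from h import *
plan([]);C=cam("wrist"); im=snap("wrist","w6"); s=snap("side","s6")
u,v=proj("wrist",(475,159,60),C).astype(int);print(u,v,proj("wrist",(475,159,75),C))
print(ring("wrist",im,(u-60,max(v-60,0),u+60,v+60),53,C))
y=max(v-70,0);a=cv2.resize(im[y:y+150,u-80:u+80],None,fx=2.5,fy=2.5);b=cv2.resize(s[195:265,250:330],None,fx=5,fy=5)
h=min(a.shape[0],b.shape[0]);cv2.imwrite("pics/c6.png",np.hstack([a[:h],b[:h]])[:,:,::-1])
```

```text
at [482.5  69.7 200.1] 5.1 F [ 0.4  0.3 -1.5] grip 60.3 t 12.225
277 86 [277.8863438   84.66784657]
(((277.38092041015625, 86.861083984375), (74.50834655761719, 78.57711029052734), 1.5836882591247559), ((474.66400146484375, 158.9438934326172), 28.468671798706055))
```

View pics/c6.png

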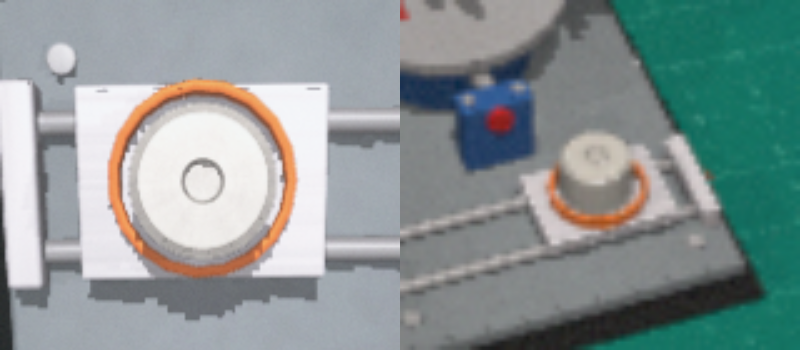

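The crop shows the weight flat and centred inside the orange ring, with the ram clear. Next is the knob.

Emit:
step_arm(
  motion=[
    [[-0.015,-0.001,0,0,0,0,0.06],[-0.025,-0.001,0,0,0,0,0.06],[-0.02,-0.001,0,0,0,0,0.06],[-0.0091,-0.0008,0,0,0,0,0.06],[0,0,0.015,0,0,0,0.06]],
  ],
)

```text
clock: 12.95
ee_pos: [486.0, -0.8, 185.7]
eef_rot: [2.121, 2.315, 0.002]
force: [0.8, 0.3, -0.1]
grip_width: 59.9
gripper_force: 0.0
```

Emit:
step_arm(
  motion=[
    [[0,0,0.02,0,0,0,0.06],[0,0,0.01,0,0,0,0.06],[0,0,0.005,0,0,0,0.06],[0,0,0,0,0,0,0.06],[0,0,0,0,0,0,0.06]],
  ],
)

```text
clock: 13.58
ee_pos: [485.5, -0.0, 150.8]
eef_rot: [2.12, 2.317, 0.001]
force: [0.3, -0.2, 0.2]
grip_width: 60.1
gripper_force: 0.0
```

Run:
```python
from h import *
plan([(484.7,0.5,121,5,1)]);C=cam("wrist"); im=snap("wrist","w7")
print(proj("wrist",(484.7,.5,135),C),proj("wrist",(530.5,4.3,90),C))
cv2.imwrite("pics/c7.png",cv2.resize(im[180:420,100:460,::-1],None,fx=2,fy=2))
```

```text
at [485.5  -0.  150.8] 5.1 F [ 0.3 -0.2  0.2] grip 60.1 t 13.575
[[np.float64(0.0006), np.float64(-0.0008), np.float64(0.0298), np.float64(0.1)]]
[276.14474288 272.77060765] [356.25497678 238.11901794]
```

View pics/c7.png

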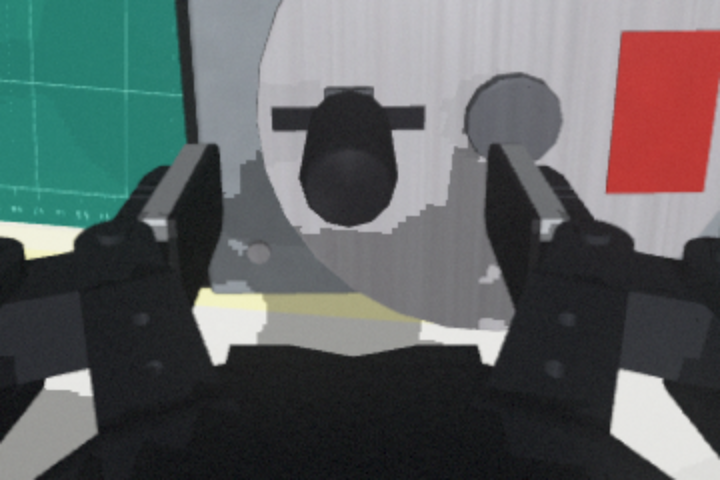

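The crop shows the knob top at full-frame (274.5,273.5) between the open pads and the hub at (357.5,240).

Emit:
step_arm(
  motion=[
    [[0.0003,-0.001,0.01,0,0,0,0.06],[0,0,0.012,0,0,0,0.06],[0,0,0.008,0,0,0,0.06],[0,0,0,0,0,0,0.05],[0,0,0,0,0,0,0.04]],
  ],
)

```text
clock: 14.25
ee_pos: [484.2, 0.1, 120.3]
eef_rot: [-2.121, -2.317, -0.0]
force: [-0.7, -0.9, -0.2]
grip_width: 40.0
gripper_force: 0.0
```

Emit:
step_arm(
  motion=[
    [[0,0,0,0,0,0,0.034],[0,0,0,0,0,0,0.03],[0,0,0,0,0,0,0.026],[0,0,0,0,0,0,0.022],[0,0,0,0,0,0,0.015]],
  ],
  newtons=30,
)

```text
clock: 14.88
ee_pos: [484.3, 0.1, 120.6]
eef_rot: [2.121, 2.317, 0.001]
force: [-0.6, 1.0, 1.7]
grip_width: 22.2
gripper_force: 29.3
```

Emit:
step_arm(
  motion=[
    [[0,0,0,0,0,0,0.015],[0,0,0,0,0,0,0.015],[0,0,0,0,0,0,0.015],[0,0,0,0,0,0,0.015],[0,0,0,0,0,0,0.015]],
  ],
)

```text
clock: 15.5
ee_pos: [484.3, 0.1, 120.5]
eef_rot: [2.121, 2.317, 0.001]
force: [0.4, 1.0, 5.1]
grip_width: 22.1
gripper_force: 29.4
```

```bash
cat > crank.py <<'E'
import sys,json,os
from h import *
from scipy.optimize import least_squares
PSI=5.05; a=np.radians(PSI); TY=np.array([np.cos(a),np.sin(a)]); TX=np.array([-TY[1],TY[0]])
# state: cmd xy, theta commanded, log of [px,py,fx,fy]
S=json.load(open("crank.json")) if os.path.exists("crank.json") else dict(cmd=[484.3,0.1],th=0,log=[[484.3,0.1,0.2,0.6]])
def go(rows_deg,extra=()):
    """rows_deg: degrees per row still to plan; extra: pose/force lines read from calls before the last"""
    if len(S["log"])>1 or S["th"]>0 or extra:
        s=r.get_state(); S["log"]+= [list(map(float,e)) for e in extra]+[[*s["ee_pos"][:2].tolist(),*s["force"][:2].tolist()]]
        print("t",s["clock"],"z",s["ee_pos"][2].round(1),"F",s["force"].round(1),"grip",round(s["grip_width"],1),"meas-cmd",(s["ee_pos"][:2]-S["cmd"]).round(1))
    L=np.array(S["log"]);q=L[:,:2]+L[:,2:]/6
    f=lambda v:np.r_[(np.hypot(*(q-v[:2]).T)-v[2])/.3,(v[:2]-[531,4])/1.5,(v[2]-46.8)/1.5,((v[:2]-q[0])@[-np.sin(np.radians(5)),np.cos(np.radians(5))])/1.5]
    o=least_squares(f,[531,4,46.8]);A=o.x[:2];Rr=o.x[2];sd=np.sqrt(np.diag(np.linalg.inv(o.jac.T@o.jac)))
    n=lambda p:np.degrees(np.arctan2((p-A)@TX,-(p-A)@TY))%360
    ang=n(q[-1]);u=(L[-1,:2]-A)/np.hypot(*(L[-1,:2]-A));cw=np.array([u[1],-u[0]])
    print("axis",A.round(2),"R",Rr.round(2),"sd",sd.round(2),"knob angle",ang.round(1),"cmd th",S["th"],"Frad(out)",(L[-1,2:]@u).round(1),"Ftan(cw)",(L[-1,2:]@cw).round(1),"|F|",np.hypot(*L[-1,2:]).round(1))
    c=np.array(S["cmd"]);th=S["th"];off=c-(A+Rr*(-np.cos(np.radians(th))*TY+np.sin(np.radians(th))*TX));out=[]
    for i,d in enumerate(rows_deg):
        th+=d;k=np.exp(-(i+1)/3)   # blend correction in softly
        t=A+off*k+Rr*(-np.cos(np.radians(th))*TY+np.sin(np.radians(th))*TX);m=t-c
        row=[round(float(m@TX)/1000,4),round(float(m@TY)/1000,4)];out.append(row);c=c+1000*(row[0]*TX+row[1]*TY)
    S["cmd"]=c.tolist();S["th"]=th;json.dump(S,open("crank.json","w"))
    for i in range(0,len(out),5):print(out[i:i+5])
if __name__=="__main__": go(eval(sys.argv[1]),eval(sys.argv[2]) if len(sys.argv)>2 else ())
E
python3 crank.py "[1,2,3,3,3]"
```

```text
axis [530.98   4.14] R 46.81 sd [1.07 1.06 1.07] knob angle 0.2 cmd th 0 Frad(out) -0.3 Ftan(cw) 0.6 |F| 0.6
[[0.0008, 0.0], [0.0016, 0.0001], [0.0024, 0.0002], [0.0025, 0.0003], [0.0024, 0.0005]]
```

Emit:
step_arm(
  motion=[
    [[0.0008,0,0,0,0,0,0.015],[0.0016,0.0001,0,0,0,0,0.015],[0.0024,0.0002,0,0,0,0,0.015],[0.0025,0.0003,0,0,0,0,0.015],[0.0024,0.0005,0,0,0,0,0.015]],
  ],
)

```text
clock: 16.12
ee_pos: [484.4, 9.4, 120.5]
eef_rot: [2.121, 2.316, -0.001]
force: [-0.1, -2.9, 4.9]
grip_width: 22.1
gripper_force: 29.5
```

```bash
python3 crank.py "[3,3,3,3,3]"
```

```text
t 16.125 z 120.5 F [-0.1 -2.9  4.9] grip 22.1 meas-cmd [-0.1 -0.4]
axis [530.97   4.16] R 46.82 sd [1.07 0.96 1.06] knob angle 10.9 cmd th 12 Frad(out) -0.2 Ftan(cw) -2.9 |F| 2.9
[[0.0024, 0.0006], [0.0023, 0.0006], [0.0023, 0.0009], [0.0023, 0.0009], [0.0022, 0.001]]
```

Emit:
step_arm(
  motion=[
    [[0.0024,0.0006,0,0,0,0,0.015],[0.0023,0.0006,0,0,0,0,0.015],[0.0023,0.0009,0,0,0,0,0.015],[0.0023,0.0009,0,0,0,0,0.015],[0.0022,0.001,0,0,0,0,0.015]],
  ],
)

```text
clock: 16.75
ee_pos: [487.2, 21.3, 120.5]
eef_rot: [2.121, 2.317, -0.001]
force: [-0.9, -2.8, 6.1]
grip_width: 22.4
gripper_force: 29.6
```

```bash
python3 crank.py "[3]*5"
```

```text
t 16.75 z 120.5 F [-0.9 -2.8  6.1] grip 22.4 meas-cmd [-0.3 -0.3]
axis [531.02   4.43] R 46.9 sd [1.06 0.71 1.04] knob angle 25.5 cmd th 27 Frad(out) -0.2 Ftan(cw) -2.9 |F| 2.9
[[0.0022, 0.0012], [0.0022, 0.0013], [0.0021, 0.0014], [0.0019, 0.0015], [0.0019, 0.0016]]
```

Emit:
step_arm(
  motion=[
    [[0.0022,0.0012,0,0,0,0,0.015],[0.0022,0.0013,0,0,0,0,0.015],[0.0021,0.0014,0,0,0,0,0.015],[0.0019,0.0015,0,0,0,0,0.015],[0.0019,0.0016,0,0,0,0,0.015]],
  ],
)

```text
clock: 17.38
ee_pos: [493.0, 32.2, 120.5]
eef_rot: [2.121, 2.317, -0.002]
force: [-1.3, -2.3, 6.9]
grip_width: 22.1
gripper_force: 29.6
```

```bash
python3 crank.py "[3]*10"
```

```text
t 17.375 z 120.5 F [-1.3 -2.3  6.9] grip 22.1 meas-cmd [-0.5 -0.3]
axis [531.09   4.52] R 46.96 sd [1.02 0.54 1.  ] knob angle 40.6 cmd th 42 Frad(out) -0.3 Ftan(cw) -2.6 |F| 2.6
[[0.0018, 0.0017], [0.0018, 0.0018], [0.0016, 0.0018], [0.0015, 0.002], [0.0014, 0.002]]
[[0.0013, 0.0021], [0.0012, 0.0022], [0.0011, 0.0022], [0.0009, 0.0023], [0.0008, 0.0023]]
```

Emit:
step_arm(
  motion=[
    [[0.0018,0.0017,0,0,0,0,0.015],[0.0018,0.0018,0,0,0,0,0.015],[0.0016,0.0018,0,0,0,0,0.015],[0.0015,0.002,0,0,0,0,0.015],[0.0014,0.002,0,0,0,0,0.015]],
  ],
)

```text
clock: 18.0
ee_pos: [501.3, 41.1, 120.4]
eef_rot: [-2.121, -2.317, 0.002]
force: [-2.5, -2.5, 7.5]
grip_width: 22.5
gripper_force: 29.7
```

Emit:
step_arm(
  motion=[
    [[0.0013,0.0021,0,0,0,0,0.015],[0.0012,0.0022,0,0,0,0,0.015],[0.0011,0.0022,0,0,0,0,0.015],[0.0009,0.0023,0,0,0,0,0.015],[0.0008,0.0023,0,0,0,0,0.015]],
  ],
)

```text
clock: 18.62
ee_pos: [511.5, 47.4, 120.4]
eef_rot: [-2.121, -2.317, 0.003]
force: [-4.2, -2.6, 9.0]
grip_width: 21.8
gripper_force: 29.8
```

```bash
python3 crank.py "[3]*10"
```

```text
t 18.625 z 120.4 F [-4.2 -2.6  9. ] grip 21.8 meas-cmd [-1.2 -0.3]
axis [531.13   4.54] R 47.0 sd [0.79 0.51 0.81] knob angle 69.5 cmd th 72 Frad(out) -0.7 Ftan(cw) -4.9 |F| 4.9
[[0.0007, 0.0024], [0.0006, 0.0024], [0.0005, 0.0024], [0.0003, 0.0024], [0.0002, 0.0025]]
[[0.0001, 0.0024], [-0.0001, 0.0025], [-0.0002, 0.0024], [-0.0003, 0.0025], [-0.0004, 0.0024]]
```

Emit:
step_arm(
  motion=[
    [[0.0007,0.0024,-0.0001,0,0,0,0.015],[0.0006,0.0024,-0.0001,0,0,0,0.015],[0.0005,0.0024,-0.0001,0,0,0,0.015],[0.0003,0.0024,-0.0001,0,0,0,0.015],[0.0002,0.0025,-0.0001,0,0,0,0.015]],
  ],
)

```text
clock: 19.25
ee_pos: [522.5, 50.9, 120.5]
eef_rot: [-2.12, -2.316, 0.005]
force: [-4.1, -2.1, 6.8]
grip_width: 22.6
gripper_force: 29.7
```

Emit:
step_arm(
  motion=[
    [[0.0001,0.0024,-0.0001,0,0,0,0.015],[-0.0001,0.0025,-0.0001,0,0,0,0.015],[-0.0002,0.0024,-0.0001,0,0,0,0.015],[-0.0003,0.0025,-0.0001,0,0,0,0.015],[-0.0004,0.0024,-0.0001,0,0,0,0.015]],
  ],
)

```text
clock: 19.88
ee_pos: [533.9, 51.4, 120.5]
eef_rot: [-2.118, -2.314, 0.006]
force: [-5.4, -0.7, 6.4]
grip_width: 22.1
gripper_force: 29.7
```

```bash
python3 crank.py "[3]*10" "[[523,49.9,-5,0]]"
```

```text
t 19.875 z 120.5 F [-5.4 -0.7  6.4] grip 22.1 meas-cmd [-2.9  0.2]
axis [530.81   4.46] R 46.71 sd [0.51 0.49 0.57] knob angle 97.7 cmd th 102 Frad(out) -1.1 Ftan(cw) -5.4 |F| 5.5
[[-0.0007, 0.0023], [-0.0007, 0.0022], [-0.0009, 0.0023], [-0.001, 0.0022], [-0.0011, 0.0022]]
[[-0.0011, 0.0021], [-0.0013, 0.0021], [-0.0014, 0.002], [-0.0015, 0.0019], [-0.0016, 0.0019]]
```

```bash
python3 - <<'E'
import json
S=json.load(open("crank.json"));i=[k for k,e in enumerate(S["log"]) if e==[523,49.9,-5,0]][0]
S["log"][i]=[522.5,50.9,-4.1,-2.1]
# undo the plan made with it
import numpy as np
a=np.radians(5.05);TY=np.array([np.cos(a),np.sin(a)]);TX=np.array([-TY[1],TY[0]])
rows=[[-0.0007,0.0023],[-0.0007,0.0022],[-0.0009,0.0023],[-0.001,0.0022],[-0.0011,0.0022],[-0.0011,0.0021],[-0.0013,0.0021],[-0.0014,0.002],[-0.0015,0.0019],[-0.0016,0.0019]]
c=np.array(S["cmd"])
for x,y in rows:c=c-1000*(x*TX+y*TY)
S["cmd"]=c.tolist();S["th"]-=30;S["log"].pop();json.dump(S,open("crank.json","w"))
E
python3 crank.py "[3]*10"
```

```text
t 19.875 z 120.5 F [-5.4 -0.7  6.4] grip 22.1 meas-cmd [-2.9  0.2]
axis [530.96   4.58] R 46.84 sd [0.52 0.49 0.57] knob angle 97.5 cmd th 102 Frad(out) -1.1 Ftan(cw) -5.4 |F| 5.5
[[-0.0006, 0.0023], [-0.0007, 0.0023], [-0.0009, 0.0023], [-0.0009, 0.0023], [-0.0011, 0.0022]]
[[-0.0012, 0.0021], [-0.0012, 0.0021], [-0.0014, 0.002], [-0.0015, 0.002], [-0.0016, 0.0018]]
```

Emit:
step_arm(
  motion=[
    [[-0.0006,0.0023,0,0,0,0,0.015],[-0.0007,0.0023,0,0,0,0,0.015],[-0.0009,0.0023,0,0,0,0,0.015],[-0.0009,0.0023,0,0,0,0,0.015],[-0.0011,0.0022,0,0,0,0,0.015]],
  ],
)

```text
clock: 20.5
ee_pos: [545.4, 49.0, 120.5]
eef_rot: [-2.117, -2.314, 0.004]
force: [-7.4, 2.9, 6.2]
grip_width: 22.4
gripper_force: 29.8
```

Emit:
step_arm(
  motion=[
    [[-0.0012,0.0021,0,0,0,0,0.015],[-0.0012,0.0021,0,0,0,0,0.015],[-0.0014,0.002,0,0,0,0,0.015],[-0.0015,0.002,0,0,0,0,0.015],[-0.0016,0.0018,0,0,0,0,0.015]],
  ],
)

```text
clock: 21.12
ee_pos: [556.2, 43.7, 120.5]
eef_rot: [-2.116, -2.314, 0.002]
force: [-5.9, 4.5, 6.4]
grip_width: 21.8
gripper_force: 29.7
```

```bash
python3 crank.py "[3]*5"
```

```text
t 21.125 z 120.5 F [-5.9  4.5  6.4] grip 21.8 meas-cmd [-2.9  1.6]
axis [530.79   4.71] R 46.66 sd [0.3  0.39 0.36] knob angle 126.6 cmd th 132 Frad(out) 0.5 Ftan(cw) -7.4 |F| 7.4
[[-0.0017, 0.0017], [-0.0018, 0.0016], [-0.0018, 0.0016], [-0.002, 0.0014], [-0.002, 0.0014]]
```

Emit:
step_arm(
  motion=[
    [[-0.0017,0.0017,0,0,0,0,0.015],[-0.0018,0.0016,0,0,0,0,0.015],[-0.0018,0.0016,0,0,0,0,0.015],[-0.002,0.0014,0,0,0,0,0.015],[-0.002,0.0014,0,0,0,0,0.015]],
  ],
)

```text
clock: 21.75
ee_pos: [565.4, 35.5, 120.5]
eef_rot: [-2.116, -2.315, -0.001]
force: [-4.1, 5.3, 4.4]
grip_width: 22.0
gripper_force: 29.5
```

```bash
python3 crank.py "[3]*10" "[[545.4,49.0,-7.4,2.9]]"
```

```text
t 21.75 z 120.5 F [-4.1  5.3  4.4] grip 22.0 meas-cmd [-2.2  2. ]
axis [530.68   4.83] R 46.53 sd [0.21 0.33 0.27] knob angle 142.2 cmd th 147 Frad(out) 0.4 Ftan(cw) -6.6 |F| 6.6
[[-0.0021, 0.0012], [-0.0021, 0.0011], [-0.0022, 0.001], [-0.0022, 0.0009], [-0.0023, 0.0008]]
[[-0.0023, 0.0007], [-0.0024, 0.0006], [-0.0024, 0.0004], [-0.0024, 0.0003], [-0.0024, 0.0002]]
```

Emit:
step_arm(
  motion=[
    [[-0.0021,0.0012,0,0,0,0,0.015],[-0.0021,0.0011,0,0,0,0,0.015],[-0.0022,0.001,0,0,0,0,0.015],[-0.0022,0.0009,0,0,0,0,0.015],[-0.0023,0.0008,0,0,0,0,0.015]],
  ],
)

```text
clock: 22.38
ee_pos: [572.3, 25.0, 120.6]
eef_rot: [-2.117, -2.316, -0.002]
force: [-0.7, 6.2, 2.7]
grip_width: 21.9
gripper_force: 29.3
```

Emit:
step_arm(
  motion=[
    [[-0.0023,0.0007,0,0,0,0,0.015],[-0.0024,0.0006,0,0,0,0,0.015],[-0.0024,0.0004,0,0,0,0,0.015],[-0.0024,0.0003,0,0,0,0,0.015],[-0.0024,0.0002,0,0,0,0,0.015]],
  ],
)

```text
clock: 23.0
ee_pos: [576.4, 11.6, 120.7]
eef_rot: [-2.12, -2.317, -0.0]
force: [2.6, 3.3, -2.7]
grip_width: 21.9
gripper_force: 29.4
```

```bash
python3 crank.py "[3]*10"
```

```text
t 23.0 z 120.7 F [ 2.6  3.3 -2.7] grip 21.9 meas-cmd [-0.3  0.2]
axis [530.75   4.73] R 46.62 sd [0.14 0.25 0.18] knob angle 175.9 cmd th 177 Frad(out) 3.0 Ftan(cw) -2.9 |F| 4.2
[[-0.0025, 0.0001], [-0.0024, -0.0], [-0.0025, -0.0002], [-0.0024, -0.0003], [-0.0024, -0.0004]]
[[-0.0024, -0.0006], [-0.0024, -0.0007], [-0.0023, -0.0008], [-0.0022, -0.0009], [-0.0022, -0.0011]]
```

Emit:
step_arm(
  motion=[
    [[-0.0025,0.0001,0,0,0,0,0.015],[-0.0024,0,0,0,0,0,0.015],[-0.0025,-0.0002,0,0,0,0,0.015],[-0.0024,-0.0003,0,0,0,0,0.015],[-0.0024,-0.0004,0,0,0,0,0.015]],
  ],
)

```text
clock: 23.62
ee_pos: [576.5, -1.3, 120.8]
eef_rot: [-2.121, -2.317, 0.001]
force: [3.0, 1.3, -9.3]
grip_width: 22.4
gripper_force: 29.7
```

```bash
python3 - <<'E'
import json
S=json.load(open("crank.json"))
import numpy as np
a=np.radians(5.05);TY=np.array([np.cos(a),np.sin(a)]);TX=np.array([-TY[1],TY[0]])
c=np.array(S["cmd"])
for x,y in [[-0.0024,-0.0006],[-0.0024,-0.0007],[-0.0023,-0.0008],[-0.0022,-0.0009],[-0.0022,-0.0011]]:c=c-1000*(x*TX+y*TY)
S["cmd"]=c.tolist();S["th"]-=15;json.dump(S,open("crank.json","w"))
E
python3 crank.py "[3]*5" "[[572.3,25,-.7,6.2]]"
```

```text
t 23.625 z 120.8 F [ 3.   1.3 -9.3] grip 22.4 meas-cmd [-0.5 -0.5]
axis [530.75   4.72] R 46.63 sd [0.11 0.2  0.14] knob angle 192.2 cmd th 192 Frad(out) 2.8 Ftan(cw) -1.7 |F| 3.3
[[-0.0024, -0.0006], [-0.0024, -0.0007], [-0.0023, -0.0008], [-0.0022, -0.0009], [-0.0022, -0.0011]]
```

Emit:
step_arm(
  motion=[
    [[-0.0024,-0.0006,0.0002,0,0,0,0.015],[-0.0024,-0.0007,0.0002,0,0,0,0.015],[-0.0023,-0.0008,0.0002,0,0,0,0.015],[-0.0022,-0.0009,0.0002,0,0,0,0.015],[-0.0022,-0.0011,0.0002,0,0,0,0.015]],
  ],
)

```text
clock: 24.25
ee_pos: [573.8, -13.0, 120.7]
eef_rot: [2.121, 2.317, -0.0]
force: [1.0, -2.4, -3.2]
grip_width: 22.2
gripper_force: 30.2
```

```bash
python3 crank.py "[3]*5"
```

```text
t 24.25 z 120.7 F [ 1.  -2.4 -3.2] grip 22.2 meas-cmd [-0.2 -0.3]
axis [530.77   4.67] R 46.66 sd [0.11 0.18 0.11] knob angle 207.7 cmd th 207 Frad(out) 1.8 Ftan(cw) 1.9 |F| 2.6
[[-0.0022, -0.0011], [-0.0021, -0.0013], [-0.002, -0.0014], [-0.002, -0.0015], [-0.0018, -0.0015]]
```

Emit:
step_arm(
  motion=[
    [[-0.0022,-0.0011,0,0,0,0,0.015],[-0.0021,-0.0013,0,0,0,0,0.015],[-0.002,-0.0014,0,0,0,0,0.015],[-0.002,-0.0015,0,0,0,0,0.015],[-0.0018,-0.0015,0,0,0,0,0.015]],
  ],
)

```text
clock: 24.88
ee_pos: [567.9, -23.5, 120.6]
eef_rot: [2.121, 2.317, 0.0]
force: [-0.6, -1.8, -0.0]
grip_width: 21.5
gripper_force: 30.5
```

```bash
python3 crank.py "[3]*10"
```

```text
t 24.875 z 120.6 F [-0.6 -1.8 -0. ] grip 21.5 meas-cmd [-0.2 -0.2]
axis [530.77   4.66] R 46.67 sd [0.1  0.15 0.1 ] knob angle 222.6 cmd th 222 Frad(out) 0.6 Ftan(cw) 1.7 |F| 1.9
[[-0.0018, -0.0017], [-0.0017, -0.0018], [-0.0016, -0.0018], [-0.0015, -0.002], [-0.0014, -0.002]]
[[-0.0013, -0.0021], [-0.0011, -0.0021], [-0.0011, -0.0022], [-0.0009, -0.0023], [-0.0008, -0.0023]]
```

Well-tracked, so I'll run two calls per step.

Emit:
step_arm(
  motion=[
    [[-0.0018,-0.0017,0,0,0,0,0.015],[-0.0017,-0.0018,0,0,0,0,0.015],[-0.0016,-0.0018,0,0,0,0,0.015],[-0.0015,-0.002,0,0,0,0,0.015],[-0.0014,-0.002,0,0,0,0,0.015]],
  ],
)

```text
clock: 25.5
ee_pos: [559.4, -32.2, 120.6]
eef_rot: [2.121, 2.317, 0.001]
force: [-1.2, -1.4, 4.0]
grip_width: 21.9
gripper_force: 30.8
```

Emit:
step_arm(
  motion=[
    [[-0.0013,-0.0021,0,0,0,0,0.015],[-0.0011,-0.0021,0,0,0,0,0.015],[-0.0011,-0.0022,0,0,0,0,0.015],[-0.0009,-0.0023,0,0,0,0,0.015],[-0.0008,-0.0023,0,0,0,0,0.015]],
  ],
)

```text
clock: 26.12
ee_pos: [548.9, -38.3, 120.5]
eef_rot: [2.121, 2.317, 0.001]
force: [-0.9, -1.4, 5.2]
grip_width: 22.4
gripper_force: 31.0
```

```bash
python3 crank.py "[3]*10"
```

```text
t 26.125 z 120.5 F [-0.9 -1.4  5.2] grip 22.4 meas-cmd [-0.1 -0. ]
axis [530.77   4.63] R 46.68 sd [0.1  0.13 0.09] knob angle 252.4 cmd th 252 Frad(out) 0.9 Ftan(cw) 1.4 |F| 1.7
[[-0.0007, -0.0023], [-0.0006, -0.0024], [-0.0005, -0.0024], [-0.0003, -0.0024], [-0.0002, -0.0025]]
[[-0.0, -0.0024], [0.0, -0.0025], [0.0002, -0.0024], [0.0003, -0.0024], [0.0005, -0.0024]]
```

Emit:
step_arm(
  motion=[
    [[-0.0007,-0.0023,0,0,0,0,0.015],[-0.0006,-0.0024,0,0,0,0,0.015],[-0.0005,-0.0024,0,0,0,0,0.015],[-0.0003,-0.0024,0,0,0,0,0.015],[-0.0002,-0.0025,0,0,0,0,0.015]],
  ],
)

```text
clock: 26.75
ee_pos: [537.3, -41.5, 120.5]
eef_rot: [2.121, 2.317, 0.001]
force: [-0.8, -0.7, 4.6]
grip_width: 22.0
gripper_force: 30.9
```

Emit:
step_arm(
  motion=[
    [[0,-0.0024,0,0,0,0,0.015],[0,-0.0025,0,0,0,0,0.015],[0.0002,-0.0024,0,0,0,0,0.015],[0.0003,-0.0024,0,0,0,0,0.015],[0.0005,-0.0024,0,0,0,0,0.015]],
  ],
)

```text
clock: 27.38
ee_pos: [525.3, -41.6, 120.5]
eef_rot: [2.12, 2.317, 0.001]
force: [0.3, -0.4, 5.5]
grip_width: 22.3
gripper_force: 31.0
```

```bash
python3 crank.py "[3]*15"
```

```text
t 27.375 z 120.5 F [ 0.3 -0.4  5.5] grip 22.3 meas-cmd [0.2 0.1]
axis [530.77   4.64] R 46.68 sd [0.1  0.11 0.08] knob angle 281.7 cmd th 282 Frad(out) 0.4 Ftan(cw) -0.3 |F| 0.5
[[0.0006, -0.0024], [0.0007, -0.0023], [0.0008, -0.0023], [0.0009, -0.0023], [0.001, -0.0022]]
[[0.0012, -0.0021], [0.0013, -0.0021], [0.0014, -0.002], [0.0015, -0.002], [0.0015, -0.0018]]
[[0.0017, -0.0018], [0.0018, -0.0017], [0.0019, -0.0016], [0.0019, -0.0015], [0.002, -0.0014]]
```

Emit:
step_arm(
  motion=[
    [[0.0006,-0.0024,0,0,0,0,0.015],[0.0007,-0.0023,0,0,0,0,0.015],[0.0008,-0.0023,0,0,0,0,0.015],[0.0009,-0.0023,0,0,0,0,0.015],[0.001,-0.0022,0,0,0,0,0.015]],
  ],
)

```text
clock: 28.0
ee_pos: [513.5, -38.7, 120.5]
eef_rot: [2.12, 2.317, 0.001]
force: [1.1, -0.3, 5.8]
grip_width: 22.1
gripper_force: 31.0
```

Emit:
step_arm(
  motion=[
    [[0.0012,-0.0021,0,0,0,0,0.015],[0.0013,-0.0021,0,0,0,0,0.015],[0.0014,-0.002,0,0,0,0,0.015],[0.0015,-0.002,0,0,0,0,0.015],[0.0015,-0.0018,0,0,0,0,0.015]],
  ],
)

```text
clock: 28.62
ee_pos: [503.0, -32.8, 120.5]
eef_rot: [2.12, 2.317, 0.001]
force: [1.0, -1.4, 5.5]
grip_width: 22.0
gripper_force: 31.0
```

Emit:
step_arm(
  motion=[
    [[0.0017,-0.0018,0,0,0,0,0.015],[0.0018,-0.0017,0,0,0,0,0.015],[0.0019,-0.0016,0,0,0,0,0.015],[0.0019,-0.0015,0,0,0,0,0.015],[0.002,-0.0014,0,0,0,0,0.015]],
  ],
)

```text
clock: 29.25
ee_pos: [494.2, -24.3, 120.5]
eef_rot: [2.12, 2.316, 0.0]
force: [1.4, -1.2, 4.1]
grip_width: 21.9
gripper_force: 31.0
```

```bash
python3 crank.py "[3]*15"
```

```text
t 29.25 z 120.5 F [ 1.4 -1.2  4.1] grip 21.9 meas-cmd [ 0.2 -0.2]
axis [530.77   4.65] R 46.68 sd [0.1  0.11 0.07] knob angle 326.3 cmd th 327 Frad(out) -0.3 Ftan(cw) -1.8 |F| 1.8
[[0.0021, -0.0013], [0.0021, -0.0011], [0.0022, -0.0011], [0.0023, -0.0009], [0.0023, -0.0008]]
[[0.0024, -0.0007], [0.0023, -0.0006], [0.0024, -0.0004], [0.0025, -0.0003], [0.0024, -0.0002]]
[[0.0024, -0.0001], [0.0025, 0.0001], [0.0024, 0.0002], [0.0024, 0.0003], [0.0024, 0.0004]]
```

Emit:
step_arm(
  motion=[
    [[0.0021,-0.0013,0,0,0,0,0.015],[0.0021,-0.0011,0,0,0,0,0.015],[0.0022,-0.0011,0,0,0,0,0.015],[0.0023,-0.0009,0,0,0,0,0.015],[0.0023,-0.0008,0,0,0,0,0.015]],
  ],
)

```text
clock: 29.88
ee_pos: [487.9, -13.9, 120.5]
eef_rot: [2.121, 2.316, -0.0]
force: [1.0, -2.4, 6.8]
grip_width: 22.2
gripper_force: 31.0
```

Emit:
step_arm(
  motion=[
    [[0.0024,-0.0007,0,0,0,0,0.015],[0.0023,-0.0006,0,0,0,0,0.015],[0.0024,-0.0004,0,0,0,0,0.015],[0.0025,-0.0003,0,0,0,0,0.015],[0.0024,-0.0002,0,0,0,0,0.015]],
  ],
)

```text
clock: 30.5
ee_pos: [484.5, -2.2, 120.5]
eef_rot: [2.121, 2.316, -0.001]
force: [0.6, -2.0, 5.7]
grip_width: 21.9
gripper_force: 31.0
```

Emit:
step_arm(
  motion=[
    [[0.0024,-0.0001,0,0,0,0,0.015],[0.0025,0.0001,0,0,0,0,0.015],[0.0024,0.0002,0,0,0,0,0.015],[0.0024,0.0003,0,0,0,0,0.015],[0.0024,0.0004,0,0,0,0,0.015]],
  ],
)

```text
clock: 31.12
ee_pos: [484.2, 9.9, 120.5]
eef_rot: [2.121, 2.317, -0.001]
force: [-0.0, -2.9, 5.7]
grip_width: 22.0
gripper_force: 31.1
```

```bash
python3 crank.py "[3]*15"
```

```text
t 31.125 z 120.5 F [-0.  -2.9  5.7] grip 22.0 meas-cmd [-0.2 -0.3]
axis [530.76   4.64] R 46.68 sd [0.09 0.11 0.07] knob angle 10.9 cmd th 372 Frad(out) -0.3 Ftan(cw) -2.9 |F| 2.9
[[0.0024, 0.0006], [0.0023, 0.0007], [0.0024, 0.0008], [0.0022, 0.0009], [0.0022, 0.0011]]
[[0.0022, 0.0012], [0.0021, 0.0012], [0.002, 0.0014], [0.0019, 0.0015], [0.0019, 0.0016]]
[[0.0017, 0.0017], [0.0017, 0.0017], [0.0016, 0.0019], [0.0015, 0.0019], [0.0014, 0.0021]]
```

Emit:
step_arm(
  motion=[
    [[0.0024,0.0006,0,0,0,0,0.015],[0.0023,0.0007,0,0,0,0,0.015],[0.0024,0.0008,0,0,0,0,0.015],[0.0022,0.0009,0,0,0,0,0.015],[0.0022,0.0011,0,0,0,0,0.015]],
  ],
)

```text
clock: 31.75
ee_pos: [487.1, 21.7, 120.5]
eef_rot: [2.121, 2.317, -0.001]
force: [-0.5, -2.3, 6.9]
grip_width: 22.1
gripper_force: 31.1
```

Emit:
step_arm(
  motion=[
    [[0.0022,0.0012,0,0,0,0,0.015],[0.0021,0.0012,0,0,0,0,0.015],[0.002,0.0014,0,0,0,0,0.015],[0.0019,0.0015,0,0,0,0,0.015],[0.0019,0.0016,0,0,0,0,0.015]],
  ],
)

```text
clock: 32.38
ee_pos: [492.8, 32.4, 120.4]
eef_rot: [2.121, 2.317, -0.002]
force: [-1.7, -2.7, 7.7]
grip_width: 21.9
gripper_force: 31.2
```

Emit:
step_arm(
  motion=[
    [[0.0017,0.0017,0,0,0,0,0.015],[0.0017,0.0017,0,0,0,0,0.015],[0.0016,0.0019,0,0,0,0,0.015],[0.0015,0.0019,0,0,0,0,0.015],[0.0014,0.0021,0,0,0,0,0.015]],
  ],
)

```text
clock: 33.0
ee_pos: [501.0, 41.0, 120.4]
eef_rot: [-2.121, -2.317, 0.003]
force: [-3.0, -1.9, 9.2]
grip_width: 22.0
gripper_force: 31.3
```

```bash
python3 crank.py "[3]*10"
```

```text
t 33.0 z 120.4 F [-3.  -1.9  9.2] grip 22.0 meas-cmd [-1.  -0.4]
axis [530.74   4.67] R 46.7 sd [0.09 0.11 0.07] knob angle 55.1 cmd th 417 Frad(out) 0.4 Ftan(cw) -3.5 |F| 3.5
[[0.0013, 0.0021], [0.0012, 0.0021], [0.001, 0.0022], [0.001, 0.0022], [0.0008, 0.0023]]
[[0.0007, 0.0024], [0.0005, 0.0024], [0.0005, 0.0024], [0.0003, 0.0024], [0.0002, 0.0024]]
```

Emit:
step_arm(
  motion=[
    [[0.0013,0.0021,-0.0001,0,0,0,0.015],[0.0012,0.0021,-0.0001,0,0,0,0.015],[0.001,0.0022,-0.0001,0,0,0,0.015],[0.001,0.0022,-0.0001,0,0,0,0.015],[0.0008,0.0023,-0.0001,0,0,0,0.015]],
  ],
)

```text
clock: 33.62
ee_pos: [510.6, 47.3, 120.5]
eef_rot: [-2.12, -2.316, 0.005]
force: [-3.7, -2.3, 6.7]
grip_width: 22.0
gripper_force: 31.1
```

Emit:
step_arm(
  motion=[
    [[0.0007,0.0024,0,0,0,0,0.015],[0.0005,0.0024,0,0,0,0,0.015],[0.0005,0.0024,0,0,0,0,0.015],[0.0003,0.0024,0,0,0,0,0.015],[0.0002,0.0024,0,0,0,0,0.015]],
  ],
)

```text
clock: 34.25
ee_pos: [521.8, 50.8, 120.4]
eef_rot: [-2.119, -2.315, 0.005]
force: [-4.5, -2.3, 8.7]
grip_width: 22.3
gripper_force: 31.3
```

```bash
python3 crank.py "[3]*10"
```

```text
t 34.25 z 120.4 F [-4.5 -2.3  8.7] grip 22.3 meas-cmd [-2.4 -0.1]
axis [530.74   4.68] R 46.7 sd [0.09 0.1  0.07] knob angle 83.1 cmd th 447 Frad(out) -1.4 Ftan(cw) -4.9 |F| 5.1
[[0.0001, 0.0024], [-0.0001, 0.0025], [-0.0002, 0.0024], [-0.0003, 0.0025], [-0.0005, 0.0024]]
[[-0.0005, 0.0023], [-0.0007, 0.0024], [-0.0008, 0.0023], [-0.001, 0.0023], [-0.001, 0.0022]]
```

Emit:
step_arm(
  motion=[
    [[0.0001,0.0024,0,0,0,0,0.015],[-0.0001,0.0025,0,0,0,0,0.015],[-0.0002,0.0024,0,0,0,0,0.015],[-0.0003,0.0025,0,0,0,0,0.015],[-0.0005,0.0024,0,0,0,0,0.015]],
  ],
)

```text
clock: 34.88
ee_pos: [533.5, 51.4, 120.4]
eef_rot: [-2.118, -2.315, 0.005]
force: [-6.0, -0.1, 9.7]
grip_width: 22.3
gripper_force: 31.4
```

Emit:
step_arm(
  motion=[
    [[-0.0005,0.0023,0,0,0,0,0.015],[-0.0007,0.0024,0,0,0,0,0.015],[-0.0008,0.0023,0,0,0,0,0.015],[-0.001,0.0023,0,0,0,0,0.015],[-0.001,0.0022,0,0,0,0,0.015]],
  ],
)

```text
clock: 35.5
ee_pos: [545.1, 49.1, 120.4]
eef_rot: [-2.117, -2.314, 0.003]
force: [-6.1, 1.2, 10.5]
grip_width: 21.8
gripper_force: 31.5
```

```bash
python3 crank.py "[3]*10"
```

```text
t 35.5 z 120.4 F [-6.1  1.2 10.5] grip 21.8 meas-cmd [-3.1  1.1]
axis [530.74   4.67] R 46.7 sd [0.09 0.1  0.07] knob angle 111.7 cmd th 477 Frad(out) -0.7 Ftan(cw) -6.2 |F| 6.2
[[-0.0012, 0.0021], [-0.0013, 0.0021], [-0.0013, 0.002], [-0.0015, 0.002], [-0.0016, 0.0018]]
[[-0.0017, 0.0018], [-0.0018, 0.0017], [-0.0019, 0.0015], [-0.0019, 0.0015], [-0.002, 0.0014]]
```

Emit:
step_arm(
  motion=[
    [[-0.0012,0.0021,-0.0001,0,0,0,0.015],[-0.0013,0.0021,-0.0001,0,0,0,0.015],[-0.0013,0.002,-0.0001,0,0,0,0.015],[-0.0015,0.002,-0.0001,0,0,0,0.015],[-0.0016,0.0018,0,0,0,0,0.015]],
  ],
)

```text
clock: 36.12
ee_pos: [555.7, 43.9, 120.5]
eef_rot: [-2.115, -2.314, 0.002]
force: [-5.6, 5.3, 7.5]
grip_width: 22.2
gripper_force: 31.2
```

Emit:
step_arm(
  motion=[
    [[-0.0017,0.0018,0,0,0,0,0.015],[-0.0018,0.0017,0,0,0,0,0.015],[-0.0019,0.0015,0,0,0,0,0.015],[-0.0019,0.0015,0,0,0,0,0.015],[-0.002,0.0014,0,0,0,0,0.015]],
  ],
)

```text
clock: 36.75
ee_pos: [565.1, 35.7, 120.5]
eef_rot: [-2.115, -2.315, -0.001]
force: [-2.1, 6.7, 5.8]
grip_width: 22.0
gripper_force: 31.1
```

```bash
python3 crank.py "[3]*10"
```

```text
t 36.75 z 120.5 F [-2.1  6.7  5.8] grip 22.0 meas-cmd [-2.4  2.3]
axis [530.75   4.67] R 46.7 sd [0.09 0.1  0.07] knob angle 141.6 cmd th 507 Frad(out) 2.9 Ftan(cw) -6.4 |F| 7.1
[[-0.0021, 0.0013], [-0.0021, 0.0012], [-0.0022, 0.001], [-0.0023, 0.001], [-0.0023, 0.0008]]
[[-0.0023, 0.0007], [-0.0024, 0.0005], [-0.0024, 0.0005], [-0.0025, 0.0003], [-0.0024, 0.0002]]
```

Adding a slight lowering (0.1 mm per row) as the load turns over.

Emit:
step_arm(
  motion=[
    [[-0.0021,0.0013,0,0,0,0,0.015],[-0.0021,0.0012,0,0,0,0,0.015],[-0.0022,0.001,0,0,0,0,0.015],[-0.0023,0.001,0,0,0,0,0.015],[-0.0023,0.0008,0.0001,0,0,0,0.015]],
  ],
)

```text
clock: 37.38
ee_pos: [572.4, 25.1, 120.5]
eef_rot: [-2.116, -2.316, -0.003]
force: [-0.9, 5.8, 4.6]
grip_width: 22.1
gripper_force: 30.9
```

Emit:
step_arm(
  motion=[
    [[-0.0023,0.0007,0.0001,0,0,0,0.015],[-0.0024,0.0006,0.0001,0,0,0,0.015],[-0.0024,0.0005,0.0002,0,0,0,0.015],[-0.0025,0.0004,0.0002,0,0,0,0.015],[-0.0024,0.0003,0.0002,0,0,0,0.015]],
  ],
)

```text
clock: 38.0
ee_pos: [576.9, 12.4, 120.5]
eef_rot: [-2.119, -2.317, -0.003]
force: [-0.4, 3.5, 7.3]
grip_width: 22.1
gripper_force: 31.2
```

```bash
python3 crank.py "[3]*10"
```

```text
t 38.0 z 120.5 F [-0.4  3.5  7.3] grip 22.1 meas-cmd [-0.1  1.2]
axis [530.75   4.67] R 46.7 sd [0.08 0.1  0.07] knob angle 174.9 cmd th 537 Frad(out) 0.2 Ftan(cw) -3.5 |F| 3.5
[[-0.0024, 0.0001], [-0.0025, -0.0001], [-0.0024, -0.0002], [-0.0024, -0.0003], [-0.0024, -0.0004]]
[[-0.0024, -0.0006], [-0.0024, -0.0007], [-0.0023, -0.0008], [-0.0022, -0.001], [-0.0022, -0.001]]
```

Emit:
step_arm(
  motion=[
    [[-0.0024,0.0001,0,0,0,0,0.015],[-0.0025,-0.0001,0,0,0,0,0.015],[-0.0024,-0.0002,0,0,0,0,0.015],[-0.0024,-0.0003,0,0,0,0,0.015],[-0.0024,-0.0004,0,0,0,0,0.015]],
  ],
)

```text
clock: 38.62
ee_pos: [577.2, -0.4, 120.5]
eef_rot: [-2.12, -2.318, -0.001]
force: [0.5, 0.6, 5.8]
grip_width: 22.0
gripper_force: 31.0
```

Emit:
step_arm(
  motion=[
    [[-0.0024,-0.0006,0,0,0,0,0.015],[-0.0024,-0.0007,0,0,0,0,0.015],[-0.0023,-0.0008,0,0,0,0,0.015],[-0.0022,-0.001,0,0,0,0,0.015],[-0.0022,-0.001,0,0,0,0,0.015]],
  ],
)

```text
clock: 39.25
ee_pos: [574.1, -12.9, 120.5]
eef_rot: [2.121, 2.317, -0.0]
force: [0.1, -0.7, 6.5]
grip_width: 22.3
gripper_force: 31.0
```

```bash
python3 crank.py "[3]*10"
```

```text
t 39.25 z 120.5 F [ 0.1 -0.7  6.5] grip 22.3 meas-cmd [ 0.  -0.1]
axis [530.76   4.66] R 46.71 sd [0.08 0.1  0.07] knob angle 207.2 cmd th 567 Frad(out) 0.4 Ftan(cw) 0.6 |F| 0.7
[[-0.0022, -0.0012], [-0.0021, -0.0012], [-0.002, -0.0014], [-0.0019, -0.0015], [-0.0019, -0.0016]]
[[-0.0018, -0.0017], [-0.0017, -0.0018], [-0.0015, -0.0018], [-0.0015, -0.002], [-0.0014, -0.002]]
```

Emit:
step_arm(
  motion=[
    [[-0.0022,-0.0012,0,0,0,0,0.015],[-0.0021,-0.0012,0,0,0,0,0.015],[-0.002,-0.0014,0,0,0,0,0.015],[-0.0019,-0.0015,0,0,0,0,0.015],[-0.0019,-0.0016,0,0,0,0,0.015]],
  ],
)

```text
clock: 39.88
ee_pos: [567.8, -23.7, 120.5]
eef_rot: [2.121, 2.317, -0.001]
force: [-1.9, -2.0, 7.8]
grip_width: 22.4
gripper_force: 31.1
```

Emit:
step_arm(
  motion=[
    [[-0.0018,-0.0017,0,0,0,0,0.015],[-0.0017,-0.0018,0,0,0,0,0.015],[-0.0015,-0.0018,0,0,0,0,0.015],[-0.0015,-0.002,0,0,0,0,0.015],[-0.0014,-0.002,0,0,0,0,0.015]],
  ],
)

```text
clock: 40.5
ee_pos: [559.1, -32.5, 120.5]
eef_rot: [-2.121, -2.317, 0.002]
force: [-2.0, -1.2, 7.0]
grip_width: 22.1
gripper_force: 31.1
```

```bash
python3 crank.py "[3]*15"
```

```text
t 40.5 z 120.5 F [-2.  -1.2  7. ] grip 22.1 meas-cmd [-0.5 -0.4]
axis [530.76   4.67] R 46.71 sd [0.08 0.09 0.06] knob angle 238.2 cmd th 597 Frad(out) -0.3 Ftan(cw) 2.4 |F| 2.4
[[-0.0013, -0.0021], [-0.0011, -0.0021], [-0.0011, -0.0022], [-0.0009, -0.0023], [-0.0009, -0.0023]]
[[-0.0006, -0.0023], [-0.0006, -0.0024], [-0.0005, -0.0024], [-0.0003, -0.0024], [-0.0002, -0.0025]]
[[-0.0, -0.0024], [0.0, -0.0025], [0.0002, -0.0024], [0.0003, -0.0024], [0.0005, -0.0024]]
```

Emit:
step_arm(
  motion=[
    [[-0.0013,-0.0021,0,0,0,0,0.015],[-0.0011,-0.0021,0,0,0,0,0.015],[-0.0011,-0.0022,0,0,0,0,0.015],[-0.0009,-0.0023,0,0,0,0,0.015],[-0.0009,-0.0023,0,0,0,0,0.015]],
  ],
)

```text
clock: 41.12
ee_pos: [548.6, -38.5, 120.5]
eef_rot: [-2.121, -2.317, 0.001]
force: [-0.7, -1.8, 7.2]
grip_width: 21.8
gripper_force: 31.2
```

Emit:
step_arm(
  motion=[
    [[-0.0006,-0.0023,0,0,0,0,0.015],[-0.0006,-0.0024,0,0,0,0,0.015],[-0.0005,-0.0024,0,0,0,0,0.015],[-0.0003,-0.0024,0,0,0,0,0.015],[-0.0002,-0.0025,0,0,0,0,0.015]],
  ],
)

```text
clock: 41.75
ee_pos: [537.0, -41.6, 120.5]
eef_rot: [-2.121, -2.317, 0.0]
force: [-0.2, -0.6, 6.3]
grip_width: 21.7
gripper_force: 31.1
```

Emit:
step_arm(
  motion=[
    [[0,-0.0024,0,0,0,0,0.015],[0,-0.0025,0,0,0,0,0.015],[0.0002,-0.0024,0,0,0,0,0.015],[0.0003,-0.0024,0,0,0,0,0.015],[0.0005,-0.0024,0,0,0,0,0.015]],
  ],
)

```text
clock: 42.38
ee_pos: [525.2, -41.6, 120.5]
eef_rot: [2.121, 2.317, 0.0]
force: [0.1, -0.1, 5.8]
grip_width: 22.1
gripper_force: 31.1
```

```bash
python3 crank.py "[3]*15"
```

```text
t 42.375 z 120.5 F [ 0.1 -0.1  5.8] grip 22.1 meas-cmd [0. 0.]
axis [530.76   4.68] R 46.7 sd [0.08 0.09 0.06] knob angle 281.9 cmd th 642 Frad(out) 0.1 Ftan(cw) -0.1 |F| 0.2
[[0.0006, -0.0024], [0.0007, -0.0023], [0.0008, -0.0023], [0.0009, -0.0023], [0.0011, -0.0022]]
[[0.0011, -0.0022], [0.0013, -0.0021], [0.0014, -0.002], [0.0015, -0.0019], [0.0016, -0.0019]]
[[0.0016, -0.0017], [0.0018, -0.0017], [0.0019, -0.0016], [0.0019, -0.0015], [0.002, -0.0014]]
```

Emit:
step_arm(
  motion=[
    [[0.0006,-0.0024,0,0,0,0,0.015],[0.0007,-0.0023,0,0,0,0,0.015],[0.0008,-0.0023,0,0,0,0,0.015],[0.0009,-0.0023,0,0,0,0,0.015],[0.0011,-0.0022,0,0,0,0,0.015]],
  ],
)

```text
clock: 43.0
ee_pos: [513.6, -38.7, 120.5]
eef_rot: [2.121, 2.317, 0.0]
force: [1.2, -1.1, 5.1]
grip_width: 22.0
gripper_force: 31.0
```

Emit:
step_arm(
  motion=[
    [[0.0011,-0.0022,0,0,0,0,0.015],[0.0013,-0.0021,0,0,0,0,0.015],[0.0014,-0.002,0,0,0,0,0.015],[0.0015,-0.0019,0,0,0,0,0.015],[0.0016,-0.0019,0,0,0,0,0.015]],
  ],
)

```text
clock: 43.62
ee_pos: [503.1, -32.9, 120.5]
eef_rot: [2.121, 2.316, 0.0]
force: [2.2, -0.5, 6.1]
grip_width: 22.1
gripper_force: 31.0
```

Emit:
step_arm(
  motion=[
    [[0.0016,-0.0017,0,0,0,0,0.015],[0.0018,-0.0017,0,0,0,0,0.015],[0.0019,-0.0016,0,0,0,0,0.015],[0.0019,-0.0015,0,0,0,0,0.015],[0.002,-0.0014,0,0,0,0,0.015]],
  ],
)

```text
clock: 44.25
ee_pos: [494.4, -24.6, 120.5]
eef_rot: [2.121, 2.316, -0.0]
force: [1.0, -1.8, 5.3]
grip_width: 22.3
gripper_force: 31.0
```

```bash
python3 crank.py "[3,3,3,3,3,3,3,2,2,2]"
```

```text
t 44.25 z 120.5 F [ 1.  -1.8  5.3] grip 22.3 meas-cmd [ 0.4 -0.4]
axis [530.76   4.67] R 46.7 sd [0.08 0.08 0.06] knob angle 325.8 cmd th 687 Frad(out) 0.4 Ftan(cw) -2.0 |F| 2.0
[[0.0021, -0.0013], [0.0021, -0.0011], [0.0023, -0.0011], [0.0022, -0.0009], [0.0023, -0.0008]]
[[0.0024, -0.0007], [0.0024, -0.0006], [0.0016, -0.0003], [0.0016, -0.0003], [0.0016, -0.0002]]
```

Emit:
step_arm(
  motion=[
    [[0.0021,-0.0013,0,0,0,0,0.015],[0.0021,-0.0011,0,0,0,0,0.015],[0.0023,-0.0011,0,0,0,0,0.015],[0.0022,-0.0009,0,0,0,0,0.015],[0.0023,-0.0008,0,0,0,0,0.015]],
  ],
)

```text
clock: 44.88
ee_pos: [488.1, -14.2, 120.5]
eef_rot: [2.121, 2.316, -0.001]
force: [0.9, -1.9, 6.3]
grip_width: 22.3
gripper_force: 31.0
```

Emit:
step_arm(
  motion=[
    [[0.0024,-0.0007,0,0,0,0,0.015],[0.0024,-0.0006,0,0,0,0,0.015],[0.0016,-0.0003,0,0,0,0,0.015],[0.0016,-0.0003,0,0,0,0,0.015],[0.0016,-0.0002,0,0,0,0,0.015]],
  ],
)

```text
clock: 45.5
ee_pos: [485.0, -4.7, 120.5]
eef_rot: [2.121, 2.316, -0.001]
force: [1.1, -2.2, 5.9]
grip_width: 22.1
gripper_force: 31.0
```

```bash
python3 crank.py "[1.5,1,1,0.7,0.5]"
```

```text
t 45.5 z 120.5 F [ 1.1 -2.2  5.9] grip 22.1 meas-cmd [ 0.1 -0.5]
axis [530.76   4.68] R 46.7 sd [0.08 0.08 0.06] knob angle 352.9 cmd th 714 Frad(out) -0.6 Ftan(cw) -2.4 |F| 2.4
[[0.0012, -0.0001], [0.0008, -0.0001], [0.0008, 0.0], [0.0006, -0.0], [0.0004, -0.0]]
```

Emit:
step_arm(
  motion=[
    [[0.0012,-0.0001,0,0,0,0,0.015],[0.0008,-0.0001,0,0,0,0,0.015],[0.0008,0,0,0,0,0,0.015],[0.0006,0,0,0,0,0,0.015],[0.0004,0,0,0,0,0,0.015]],
  ],
)

```text
clock: 46.12
ee_pos: [484.4, -1.0, 120.5]
eef_rot: [2.121, 2.316, -0.001]
force: [-0.7, -2.9, 6.3]
grip_width: 22.1
gripper_force: 31.0
```

```bash
python3 crank.py "[0.6,0.6,0.6,0.4,0.4]"
```

```text
t 46.125 z 120.5 F [-0.7 -2.9  6.3] grip 22.1 meas-cmd [ 0.  -0.5]
axis [530.75   4.67] R 46.71 sd [0.07 0.08 0.06] knob angle 357.6 cmd th 718.7 Frad(out) 1.1 Ftan(cw) -2.8 |F| 3.0
[[0.0005, -0.0], [0.0005, -0.0], [0.0005, -0.0], [0.0003, -0.0], [0.0003, -0.0]]
```

Emit:
step_arm(
  motion=[
    [[0.0005,0,0,0,0,0,0.015],[0.0005,0,0,0,0,0,0.015],[0.0005,0,0,0,0,0,0.015],[0.0003,0,0,0,0,0,0.015],[0.0003,0,0,0,0,0,0.015]],
  ],
)

```text
clock: 46.75
ee_pos: [484.2, 1.1, 120.5]
eef_rot: [2.121, 2.316, -0.001]
force: [-0.6, -2.1, 6.8]
grip_width: 22.5
gripper_force: 31.0
```

```bash
python3 crank.py "[0.4]*5"
```

```text
t 46.75 z 120.5 F [-0.6 -2.1  6.8] grip 22.5 meas-cmd [ 0.  -0.5]
axis [530.74   4.67] R 46.71 sd [0.07 0.08 0.05] knob angle 0.3 cmd th 721.3000000000001 Frad(out) 0.7 Ftan(cw) -2.0 |F| 2.2
[[0.0003, -0.0], [0.0004, 0.0], [0.0003, 0.0], [0.0003, 0.0], [0.0003, 0.0]]
```

Emit:
step_arm(
  motion=[
    [[0.0003,0,0,0,0,0,0.015],[0.0004,0,0,0,0,0,0.015],[0.0003,0,0,0,0,0,0.015],[0.0003,0,0,0,0,0,0.015],[0.0003,0,0,0,0,0,0.015]],
  ],
)

```text
clock: 47.38
ee_pos: [484.1, 2.0, 120.5]
eef_rot: [2.121, 2.315, -0.003]
force: [0.3, -5.8, 5.4]
grip_width: 21.9
gripper_force: 31.0
```

```bash
python3 crank.py "[0.3]*5"
```

```text
t 47.375 z 120.5 F [ 0.3 -5.8  5.4] grip 21.9 meas-cmd [ 0.1 -1.2]
axis [530.74   4.67] R 46.71 sd [0.07 0.08 0.05] knob angle 0.6 cmd th 723.3 Frad(out) -0.0 Ftan(cw) -5.8 |F| 5.8
[[0.0003, 0.0], [0.0002, 0.0], [0.0003, 0.0001], [0.0002, -0.0], [0.0003, 0.0]]
```

Emit:
step_arm(
  motion=[
    [[0.0003,0,0,0,0,0,0.015],[0,0,0,0,0,0,0.015],[0,0,0,0,0,0,0.015],[-0.0004,0,0,0,0,0,0.015],[-0.0004,0,0,0,0,0,0.015]],
  ],
)

```text
clock: 48.0
ee_pos: [484.1, 1.7, 120.5]
eef_rot: [2.121, 2.315, -0.003]
force: [-0.5, -4.3, 6.4]
grip_width: 22.3
gripper_force: 31.1
```

Emit:
step_arm(
  motion=[
    [[-0.0004,0,0,0,0,0,0.015],[-0.0004,0,0,0,0,0,0.015],[0,0,0,0,0,0,0.015],[0,0,0,0,0,0,0.015],[0,0,0,0,0,0,0.015]],
  ],
)

```text
clock: 48.62
ee_pos: [484.1, 1.3, 120.5]
eef_rot: [2.121, 2.316, -0.002]
force: [-0.8, -2.8, 7.1]
grip_width: 22.2
gripper_force: 31.1
```

Emit:
step_arm(
  motion=[
    [[-0.0003,0,0,0,0,0,0.015],[-0.0003,0,0,0,0,0,0.015],[0,0,0,0,0,0,0.024],[0,0,0,0,0,0,0.03],[0,0,0,0,0,0,0.04]],
  ],
)

```text
clock: 49.25
ee_pos: [483.7, 1.5, 119.7]
eef_rot: [-2.12, -2.317, 0.001]
force: [0.3, -0.5, 0.3]
grip_width: 39.9
gripper_force: 0.0
```

Emit:
step_arm(
  motion=[
    [[0,0,0,0,0,0,0.05],[0,0,0,0,0,0,0.06],[0,0,0,0,0,0,0.06],[0,0,-0.01,0,0,0,0.06],[0,0,-0.025,0,0,0,0.06]],
  ],
)

```text
clock: 49.88
ee_pos: [483.4, 1.5, 155.3]
eef_rot: [-2.12, -2.316, 0.002]
force: [0.9, 0.1, 0.2]
grip_width: 60.1
gripper_force: 0.0
```

Emit:
step_arm(
  motion=[
    [[0,0,-0.04,0,0,0,0.06],[-0.03,0,-0.03,0,0,0,0.06],[-0.04,0,0,0,0,0,0.06],[-0.03,0,0,0,0,0,0.06],[0,0,0,0,0,0,0.06]],
  ],
)

```text
clock: 50.5
ee_pos: [493.5, -100.1, 226.0]
eef_rot: [2.124, 2.313, 0.001]
force: [-0.1, -0.2, -0.0]
grip_width: 60.3
gripper_force: 0.0
```

Emit:
step_arm(
  motion=[
    [[0,0,0,0,0,0,0.06],[0,0,0,0,0,0,0.06],[0,0,0,0,0,0,0.06],[0,0,0,0,0,0,0.06],[0,0,0,0,0,0,0.06]],
  ],
)

```text
clock: 51.12
ee_pos: [493.1, -98.0, 225.3]
eef_rot: [-2.121, -2.318, -0.0]
force: [-0.1, -0.5, 1.3]
grip_width: 60.1
gripper_force: 0.0
```

Run:
```python
from h import *
plan([]); w=snap("wrist","w9"); s=snap("side","s9");c=snap("scene","sc9")
for n,im,b,C in(("side",s,(225,205,320,265),None),("scene",c,(235,165,320,225),None)):
    print(n,ring(n,im,b))
a=cv2.resize(s[160:280,205:335],(400,369));b=cv2.resize(w,(400,300));o=np.zeros((369,800,3),np.uint8);o[:,:400]=a;o[:300,400:]=b
cv2.imwrite("pics/c9.png",o[:,:,::-1])
```

```text
at [493.1 -98.  225.3] 5.1 F [-0.1 -0.5  1.3] grip 60.1 t 51.125
side (((262.5377197265625, 239.22293090820312), (16.000757217407227, 19.458740234375), 85.60081481933594), ((553.462646484375, 172.22772216796875), 29.634641647338867))
scene (((284.1914978027344, 182.3688201904297), (17.52342414855957, 21.521747589111328), 96.45768737792969), ((552.4575805664062, 164.6359405517578), 29.194868087768555))
```

View pics/c9.png

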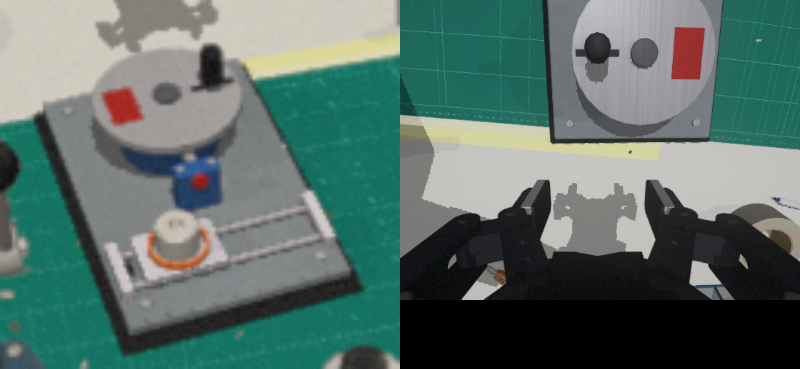

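The crop shows the carriage against the far end block, with the weight flat in its ring at (178,240). The knob has been released. The ring moved about 80 mm by the side view and about 77.5 mm by the scene view.

```bash
python3 -c "
from bench import r
print(r.sign_off())"
```

```text
the job is handed in; nothing more can be done
None
```

The weight sits flat in the ring, the crank went two turns clockwise to the far stop (felt as rising force; no sideways reading above about 8 N), the knob is released, the arm is clear, and the job was handed in at about 51 s.

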